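Put the knobless cylinders away in their rotary case

ROBOT

A 6-joint arm with a two-finger parallel gripper is mounted at the origin on the work surface. World frame = base frame: x ahead of the robot, y to its left, z up, the work surface at z = 0. Lengths are in m, angles in rad, forces in N, time in s.
With the tool pointing down it reaches from about 0.325 to 0.9 m from the base axis. Payload 3.5 kg.
Tool frame: the origin (TCP) lies on the centre line of the jaws, within the pads' length; the fingertips stand ahead of it and the grasp point (between the pads) lies 6 mm ahead of it (arm.tcp_to_tips is the z of the fingertips in the tool frame, in m); z points along the fingers, y is the line along which they close (so a half turn about z gives the same grasp; the last joint's range is limited). The gripper opens to 85 mm and grips with 20 to 120 N. Pads are 22 mm wide; open, the fingers measure 114 mm over their backs; the gripper's body (76 mm by 85 mm) begins 54 mm behind the grasp point. The pads swing forward as they close: fully open they stand 13 mm farther back than shut.
Start: joints at [-1.215, 0.276, -0.026, 1.268, 0, 1.467], TCP at [0.277, -0.56, 0.22] pointing down, gripper open.
Joint ranges: [-3.12, 3.12], [-0.85, 1.88], [-1.08, 1.24], [-1.95, 2.15], [-1.57, 1.53], [-3.14, 3.14]. Speed limits (rad/s): [2.57, 2.57, 3.14, 3.14, 3.14, 3.14].

INTERFACE

Orientations are given as a unit quaternion [x, y, z, w].
In Python, from bench import arm, optics, sign_off, spotter gives the robot as it stands.
- The arm moves only by the tool carry_out, never from a script. Its arguments are lists of equal length, an entry for each row: "travel": the shift along the tool's x, y, z in cm, a list of three; "twist": the turn, a rotation vector about the tool's x, y, z in rad, a list of three; "jaw": the finger opening in cm, from 0 to 8.54. A call has 1 to 10 rows; each row is the pose to reach, as a shift and turn from the pose commanded when the call began, along the tool's axes at that moment; what a row does not reach only later rows make up. A row lasts 1/12 s, in which the tool goes at most 41.7 mm and 7.16 degrees, less where a joint would pass 70% of its speed; a pose out of reach is approached as far as the arm can. A call with a gripper value outside its range is refused whole. The fingers move at their own pace and stop on an object; "force" is the grip in N (left out, the last holds). Time passes only in rows, so rows that repeat a pose let the fingers close. It gives the time, the measured TCP pose, the force, the opening and the grip force at its end, in the units of the state.
- arm.get_state(): the state, without advancing time (a new reading comes with each control period).
- optics.grab_frame(name): name is "scene" or "side" or "wrist"; returns a dict with "color" (400x640x3 uint8, blue, green, red), "z_map" (400x640 float32, m along the optical axis (not along the pixel's ray), 0 where there is no reading), "K" (3x3 intrinsics, pixels), "world_to_cam" (4x4, takes a point from world to camera coordinates). Camera axes: x right, y up, looking along -z (the intrinsics and any distortion apply to the point x, -y, -z); pixel columns grow to the right and rows downward; lengths in m; the calibration is good to about 2 mm. A picture is of the moment at which its call begins.
- sign_off(): hands the job in; it is judged then, once.
Trained networks look in a picture, given as the dict that the camera call returned (one of the last four; its "shot" number tells which), for a name from the list of things; names that differ only in an ending like _2 or _b are one class to them, and where a whole thing is asked for, a point or a joint stands for the part that bears it (a point fixed in the world has none). Each returns a list of dicts, best first, with "confidence" (0 to 1); they miss things now and then, are a little off and sometimes report something else, mostly with a low value. They report only what shows in the picture. A call takes as long as a camera call. They do not tell look-alikes from the thing itself.
- spotter.boxes_of(label, picture): "location" ([column, row] as shares, 0 to 1, of the picture: columns of its width, rows of its height, amid what is visible of it).
The state is a dict: "time": time; "joint_positions": joint angles; "dq": joint speeds; "joint_torque": joint torques, N m; "eef_pos": TCP position; "tcp_rot": TCP orientation; "force": force on the tool from outside, world axes, zero at the start; "torque": the same for the moment, N m; "grip_width": finger opening in m; "grasp_force": force on a finger pad.
Only numpy, scipy, OpenCV 4.12 (cv2) and the standard library are available. Lean on these libraries where they do the work, as an engineer would, in place of code of your own. Each camera call takes 0.05 s, during which the arm holds its last target. There are 200 camera calls.

TASK

The wooden cylinders standing in the wooden stand on the purple mat belong in the rotary case, each in the turret tube of its own size and nowhere else. Put every cylinder that is out away through the opening in the clear cover, turning the turret by its handle to bring the right tube under the opening each time, and push each fully home so that its top is level with the rim. When all are in, turn the turret until the blank station clicks in under the opening to close the case, and leave the bead cube on the mat where it stands.

Things in the scene. Friction and masses are not known exactly. Their poses are not given: they have to be found in the camera images.
- turret (a joint): turret of the rotary case; turns endlessly either way about a vertical axis (rad, anticlockwise from above). A spring detent draws it to the nearest of five stations 72 deg apart once let go; passing the hump takes about 0.1 N m. It may start off a station. At 0 (and every full turn) the blank is under the opening; at +1, +2, +3, +4 steps of 72 deg the tube for the 28, 40, 34, 46 mm cylinder.
- grip (a point): on the turret's axis, 103 mm above the table, where its handle is gripped from above: a dark wooden bar 48 mm long, 14 mm thick, 30 mm tall (87 to 117 mm above the table) standing over the clear cover; its length lies along this point's x axis, which turns with the turret
- opening (a point): centre of the 58 x 58 mm opening, framed in dark wood, in the case's fixed clear cover (230 x 230 x 4 mm), at the cover's top, 80 mm above the table, 4 + 4 mm above the tube rims. x axis: towards the turret's axis, 75 mm away. Cylinders go down through it into the tube beneath; one standing proud of its tube blocks the turret
- blank (a point): centre of the top of the turret's blank station, a solid wooden drum 62 mm across in place of a tube, 72 mm above the table; under the opening it closes it
- seat28 (a point): centre of the bore's floor of the turret's tube for the 28 mm cylinder: bore 30 mm, walls 5 mm, 48 mm deep, rim 48 mm above this point (72 mm above the table); it turns with the turret, 75 mm from its axis
- cyl28: plain wooden cylinder without a knob, 28 mm across and 48 mm tall, starting upright in its well of the stand, or absent (None); origin at the centre of its underside, z up its axis
- seat34 (a point): centre of the bore's floor of the turret's tube for the 34 mm cylinder: bore 36 mm, walls 5 mm, 48 mm deep, rim 48 mm above this point (72 mm above the table); it turns with the turret, 75 mm from its axis
- cyl34: plain wooden cylinder without a knob, 34 mm across and 48 mm tall, starting upright in its well of the stand, or absent (None); origin at the centre of its underside, z up its axis
- seat40 (a point): centre of the bore's floor of the turret's tube for the 40 mm cylinder: bore 42 mm, walls 5 mm, 48 mm deep, rim 48 mm above this point (72 mm above the table); it turns with the turret, 75 mm from its axis
- cyl40: plain wooden cylinder without a knob, 40 mm across and 48 mm tall, starting upright in its well of the stand, or absent (None); origin at the centre of its underside, z up its axis
- seat46 (a point): centre of the bore's floor of the turret's tube for the 46 mm cylinder: bore 48 mm, walls 5 mm, 48 mm deep, rim 48 mm above this point (72 mm above the table); it turns with the turret, 75 mm from its axis
- cyl46: plain wooden cylinder without a knob, 46 mm across and 48 mm tall, starting upright in its well of the stand, or absent (None); origin at the centre of its underside, z up its axis
- beadcube: brass bead cube, 75 mm each side, 0.6 kg, on the mat; a bystander; origin at the centre of its underside
- stand: loose wooden block 190 x 190 x 27 mm on the purple mat, 0.6 kg, with four square wells, one to each cylinder and 5 mm wider than it, 22 mm deep (floor 5 mm thick), centred at +-50 mm, +-50 mm from its middle; a cylinder in a well stands 26 mm out of it; origin at the centre of its underside
- mat: thin purple mat, 320 x 460 mm, 2 mm thick, fixed; origin at the centre of its underside
There are look-alikes about, which are no part of the job. What is shaped like the cyl28 but red is not meant.

How it is judged:
By the outcome, as a careful person would: the job done as asked, in the order asked, and still so for the second after the job is handed in, with the robot touching nothing.
Of cyl28, cyl34, cyl40, cyl46 only 2 to 4 are there at a start; the rules pass over those that are not, and their reading is None.
At some moment in a run one of stand may be knocked a few centimetres aside while the robot is not near it.
It also fails if it takes over 210 s, if anything falls off the work surface, if the arm or the gripper's body presses on something with over 40 N, if the wrist force passes 120 N, or if a joint passes its speed limit or range.

## Working session

There is one attempt and no reset: what is moved stays moved. The work goes in short steps, Python scripts to look and compute and a tool call to move; the robot and the scene stay as the last step left them, time stands still between calls to the robot, and variables do not carry over. Pictures are saved under pics/ and viewed, at most 14 in all, crops included, and the job is handed in when it is done.

Besides the shell and the picture viewer there is one more tool, called after "Emit:" as a command line: name --argument value ..., lists and objects as JSON in quotes. carry_out: Moves the arm, as the interface text tells. Its arguments: {"type":"object","properties":{"travel":{"type":"array","items":{"type":"array","items":{"type":"number"}}},"twist":{"type":"array","items":{"type":"array","items":{"type":"number"}}},"jaw":{"type":"array","items":{"type":"number"}},"force":{"type":"number"}},"required":["travel","twist","jaw"]}

```bash
mkdir -p pics; ls; cat > h.py <<'E'
import numpy as np, cv2
from bench import arm, optics, spotter
from scipy.spatial.transform import Rotation as R
def px2w(f,u,v,z=None,d=None):
    "pixel -> world, on plane z (world height) or with depth d"
    K=f["K"];T=np.linalg.inv(f["world_to_cam"])
    r=np.array([(u-K[0,2])/K[0,0],-(v-K[1,2])/K[1,1],-1.])
    o=T[:3,3];w=T[:3,:3]@r
    if d is None: d=(z-o[2])/w[2]
    return o+d*w
def w2px(f,p):
    c=f["world_to_cam"]@np.r_[p,1];K=f["K"]
    return np.array([K[0,0]*c[0]/-c[2]+K[0,2],K[1,1]*-c[1]/-c[2]+K[1,2]])
def cloud(f):
    z=f["z_map"];v,u=np.mgrid[:z.shape[0],:z.shape[1]];K=f["K"]
    c=np.stack([(u-K[0,2])/K[0,0]*z,-(v-K[1,2])/K[1,1]*z,-z],-1)
    T=np.linalg.inv(f["world_to_cam"]);return c@T[:3,:3].T+T[:3,3]
def tool(p,s=None):
    "world shift to point p in tool axes, cm"
    s=s or arm.get_state();return R.from_quat(s["tcp_rot"]).inv().apply(np.array(p)-s["eef_pos"])*100
E
python3 - <<'E'
from h import *
s=arm.get_state();print(s, arm.tcp_to_tips)
for n in("scene","side","wrist"):
    f=optics.grab_frame(n);cv2.imwrite(f"pics/{n}0.png",f["color"]);np.savez(f"{n}0.npz",**{k:f[k] for k in("color","z_map","K","world_to_cam")})
    T=np.linalg.inv(f["world_to_cam"]);print(n,T[:3,3].round(3),(-T[:3,2]).round(2),f["K"][0,0])
    for l in("turret","cyl28","cyl34","cyl40","cyl46","stand","beadcube","mat"):
        print(l,[((np.array(b["location"])*[640,400]).round().tolist(),round(b["confidence"],2)) for b in spotter.boxes_of(l,f)])
E
```

```text
pics
{'time': 0.0, 'joint_positions': array([-1.21539767e+00,  2.77125814e-01, -2.78998705e-02,  1.26797374e+00,
       -9.31494119e-09,  1.46742934e+00]), 'dq': array([-0.00065252,  0.00230969, -0.0001109 ,  0.00084867,  0.00148771,
        0.00235219]), 'joint_torque': array([ 1.89257903e-04, -4.45508444e+01,  2.95202458e+01,  1.63305493e-02,
       -1.00044563e-04, -2.05665735e-06]), 'eef_pos': array([ 0.27650549, -0.55961534,  0.21895522]), 'tcp_rot': array([ 9.73806321e-01,  2.27376418e-01, -1.38450326e-04, -1.09281515e-03]), 'force': array([ 0.24653589,  1.19289837, -0.2198829 ]), 'torque': array([-0.02674191,  0.0332294 , -0.02616522]), 'grasp_force': 0.0, 'grip_width': 0.08525331095335781} 0.025
scene [1.239 0.17  0.644] [-0.76 -0.23 -0.61] 407.66171577884745
turret [([441.0, 291.0], 0.83)]
cyl28 [([261.0, 299.0], 0.91), ([243.0, 206.0], 0.63), ([277.0, 196.0], 0.63), ([266.0, 147.0], 0.6), ([262.0, 236.0], 0.49)]
cyl34 [([261.0, 299.0], 0.91), ([243.0, 206.0], 0.63), ([277.0, 196.0], 0.63), ([266.0, 147.0], 0.6), ([262.0, 236.0], 0.49)]
cyl40 [([261.0, 299.0], 0.91), ([243.0
[... 525 characters left out ...]
 0.55)]
cyl34 [([318.0, 254.0], 0.77), ([350.0, 269.0], 0.7), ([408.0, 222.0], 0.62), ([368.0, 240.0], 0.55), ([244.0, 306.0], 0.55)]
cyl40 [([318.0, 254.0], 0.77), ([350.0, 269.0], 0.7), ([408.0, 222.0], 0.62), ([368.0, 240.0], 0.55), ([244.0, 306.0], 0.55)]
cyl46 [([318.0, 254.0], 0.77), ([350.0, 269.0], 0.7), ([408.0, 222.0], 0.62), ([368.0, 240.0], 0.55), ([244.0, 306.0], 0.55)]
stand [([344.0, 253.0], 0.59)]
beadcube [([375.0, 321.0], 0.94)]
mat [([332.0, 294.0], 0.95)]
wrist [ 0.347 -0.525  0.374] [-0.28 -0.14 -0.95] 303.8591339190855
turret []
cyl28 [([60.0, 12.0], 0.64)]
cyl34 [([60.0, 12.0], 0.64)]
cyl40 [([60.0, 12.0], 0.64)]
cyl46 [([60.0, 12.0], 0.64)]
stand []
beadcube []
mat []
```

View pics/scene0.png

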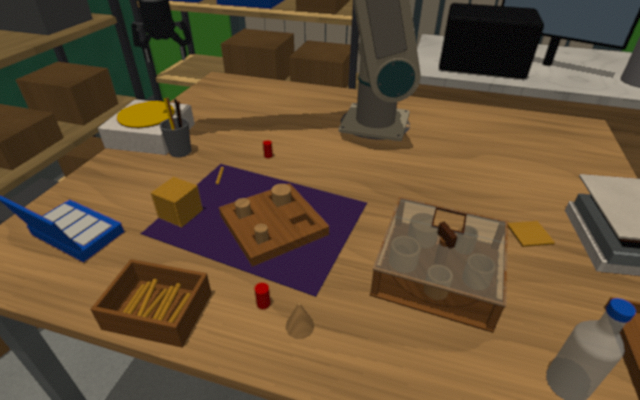

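View pics/side0.png

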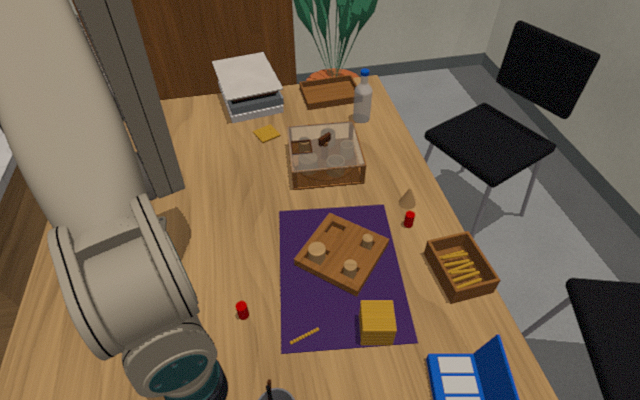

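Scene view: three wooden cylinders in the stand at (243,206), (282,192), (262,232), with an empty well at (302,220). The red pieces at (268,148) and (262,295) are look-alikes because of their colour. The case opening is near (450,217) and the handle near (447,233). The side view agrees.

```bash
cat > meas.py <<'E'
from h import *
def meas(f,tag):
    P=cloud(f);z=P[...,2];ok=f["z_map"]>0
    T=np.linalg.inv(f["world_to_cam"])
    reg=ok&(P[...,0]>.3)&(P[...,0]<.9)&(P[...,1]>-.35)&(P[...,1]<.0)
    n,l,st,c=cv2.connectedComponentsWithStats((reg&(z>.042)&(z<.064)).astype(np.uint8))
    for i in range(1,n):
        if st[i,4]>25:
            q=P[l==i];t=np.median(q[q[:,2]>np.percentile(q[:,2],60)][:,2])
            e=q[abs(q[:,2]-t)<.004].astype(np.float32)
            (cx,cy),r=cv2.minEnclosingCircle(e[:,:2]) 
            print(tag,"blob px",c[i].round(),"n",st[i,4],"top z",t.round(4),"circ",round(cx,4),round(cy,4),"r",round(r*1e3,1),"eqv d",)
    m=reg&(z>.018)&(z<.036)
    if m.sum()>50:
        n,l,st,c=cv2.connectedComponentsWithStats(m.astype(np.uint8));i=1+np.argmax(st[1:,4])
        q=P[l==i];print(tag,"stand",cv2.minAreaRect((q[:,:2]*1e3).astype(np.float32)),np.median(q[:,2]))
    m=ok&(z>.09)&(z<.13)&(P[...,0]>.4)&(P[...,0]<.9)&(P[...,1]>0.02)&(P[...,1]<.45)
    n,l,st,c=cv2.connectedComponentsWithStats(m.astype(np.uint8))
    for i in range(1,n):
        if st[i,4]>15:
            q=P[l==i];print(tag,"handle?",c[i].round(),st[i,4],cv2.minAreaRect((q[:,:2]*1e3).astype(np.float32)),q[:,2].max().round(4))
if __name__=="__main__":
    for n in("scene","side"): meas(dict(np.load(n+"0.npz")),n)
E
python3 meas.py
python3 - <<'E'
import cv2,numpy as np
a=cv2.imread('pics/scene0.png')[175:335,365:525];b=cv2.imread('pics/side0.png')[110:200,275:375]
a=cv2.resize(a,(480,480),interpolation=3);b=cv2.resize(b,(320,288),interpolation=3)
o=np.zeros((480,800,3),np.uint8);o[:,:480]=a;o[:288,480:]=b
cv2.imwrite('pics/case0.png',o)
E
```

```text
Traceback (most recent call last):
  File "meas.py", line 23, in <module>
    for n in("scene","side"): meas(dict(np.load(n+"0.npz")),n)
                              ~~~~^^^^^^^^^^^^^^^^^^^^^^^^^^^^
  File "meas.py", line 11, in meas
    (cx,cy),r=cv2.minEnclosingCircle(e[:,:2])
              ~~~~~~~~~~~~~~~~~~~~~~^^^^^^^^^
cv2.error: OpenCV(4.12.0) /io/opencv/modules/imgproc/src/shapedescr.cpp:201: error: (-215:Assertion failed) count >= 0 && (depth == CV_32F || depth == CV_32S) in function 'minEnclosingCircle'
```

View pics/case0.png

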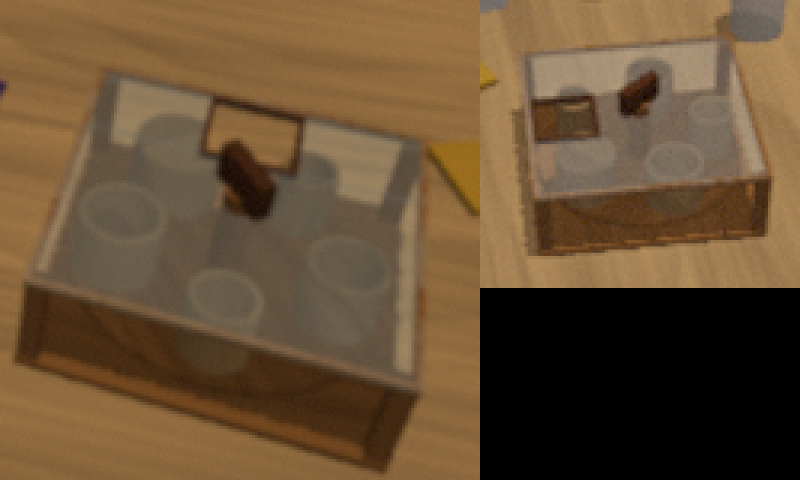

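```bash
sed -i 's/minEnclosingCircle(e\[:,:2\])/minEnclosingCircle(np.ascontiguousarray(e[:,:2]))/' meas.py; python3 meas.py
python3 - <<'E'
from h import *
# cover corners read from crop (scale 3 scene, 3.2 side)
for n,pts,(ox,oy),s in(("scene",dict(c1=(102,72),c2=(428,142),c3=(418,388),c4=(28,282),h1=(228,148),h2=(268,180),o1=(213,98),o2=(303,120),o3=(297,172),o4=(203,152)),(365,175),3),("side",dict(c1=(526,50),c2=(732,40),c3=(770,178),c4=(532,192),o1=(532,100),o2=(594,96),o3=(598,136),o4=(534,141),h1=(621,98),h2=(656,76)),(275,110),3.2)):
    f=dict(np.load(n+"0.npz"))
    for k,(u,v) in pts.items():
        if n=="side":u-=480
        u,v=u/s+ox-.33,v/s+oy-.33
        print(n,k,np.round([u,v],1),px2w(f,u,v,.117 if k[0]=='h' else .08).round(4), "depthpt",px2w(f,u,v,d=f["z_map"][int(v+.5),int(u+.5)]).round(3))
E
```

```text
scene blob px [267. 143.] n 51 top z 0.0502 circ 0.3107 -0.2596 r 13.9 eqv d
scene blob px [280. 191.] n 255 top z 0.0567 circ 0.5163 -0.1396 r 25.2 eqv d
scene blob px [186. 203.] n 222 top z 0.0597 circ 0.62 -0.331 r 38.7 eqv d
scene blob px [242. 205.] n 179 top z 0.0564 circ 0.5881 -0.2063 r 19.6 eqv d
scene blob px [260. 230.] n 148 top z 0.0565 circ 0.6562 -0.1306 r 15.1 eqv d
scene blob px [161. 280.] n 1450 top z 0.0611 circ 0.8577 -0.2511 r 92.6 eqv d
scene blob px [153. 282.] n 29 top z 0.0451 circ 0.8437 -0.2688 r 8.6 eqv d
scene blob px [175. 288.] n 44 top z 0.045 circ 0.8464 -0.2224 r 17.1 eqv d
scene blob px [261. 289.] n 178 top z 0.0497 circ 0.7996 -0.0689 r 14.5 eqv d
scene stand ((585.6758422851562, -134.08221435546875), (193.9899444580078, 191.91616821289062), 47.76529312133789) 0.02993625743625905
scene handle? [446. 234.] 343 ((617.7767333984375, 242.60850524902344), (48.44087600708008, 18.182781219482422), 35.52483367919922) 0.12
scene handle? [579. 350.] 725 ((808.3262939453125, 435.9779357910156), (54.702178955078125, 18.728511810302734), 12.19549560546875) 0
[... 1643 characters left out ...]
9 0.08  ] depthpt [ 0.528  0.472 -0.002]
side c2 [353.4 122.2] [0.7347 0.335  0.08  ] depthpt [0.736 0.338 0.078]
side c3 [365.3 165.3] [0.7157 0.1173 0.08  ] depthpt [0.717 0.121 0.077]
side c4 [290.9 169.7] [0.4905 0.145  0.08  ] depthpt [ 0.499  0.232 -0.001]
side o1 [290.9 140.9] [0.5111 0.2803 0.08  ] depthpt [0.511 0.281 0.079]
side o2 [310.3 139.7] [0.5739 0.2734 0.08  ] depthpt [0.574 0.273 0.08 ]
side o3 [311.5 152.2] [0.5665 0.2115 0.08  ] depthpt [0.567 0.213 0.078]
side o4 [291.5 153.7] [0.5035 0.2172 0.08  ] depthpt [0.504 0.219 0.079]
side h1 [318.7 140.3] [0.5916 0.2197 0.117 ] depthpt [0.594 0.233 0.106]
side h2 [329.7 133.4] [0.6322 0.246  0.117 ] depthpt [0.633 0.249 0.115]
```

Emit:
carry_out --travel '[[0,0,-6],[0,0,-8],[10,-5,-8],[46.5,-24.4,-8],[46.5,-24.4,-8],[46.5,-24.4,-8],[46.5,-24.4,-8],[46.5,-24.4,-8],[46.5,-24.4,-8],[46.5,-24.4,-8]]' --twist '[[0,0,0],[0,0,0],[0,0,0],[0,0,0.1],[0,0,0.2],[0,0,0.3],[0,0,0.4],[0,0,0.459],[0,0,0.459],[0,0,0.459]]' --jaw '[8.5,8.5,8.5,8.5,8.5,8.5,8.5,8.5,8.5,8.5]'

```text
time: 2.18
eef_pos: [0.4739, -0.2892, 0.3004]
tcp_rot: [1.0, -0.0, 0.0, 0.0]
force: [0.0, -0.8, -0.3]
grip_width: 0.085
grasp_force: 0.0
```

Emit:
carry_out --travel '[[11.1,-15.4,5],[11.1,-15.4,5],[11.1,-15.4,5],[11.1,-15.4,5],[11.1,-15.4,5],[11.1,-15.4,5],[11.1,-15.4,5],[11.1,-15.4,5]]' --twist '[[0,0,0],[0,0,0],[0,0,0],[0,0,0],[0,0,0],[0,0,0],[0,0,0],[0,0,0]]' --jaw '[8.5,8.5,8.5,8.5,8.5,8.5,8.5,8.5]'

```text
time: 2.85
eef_pos: [0.584, -0.1372, 0.2502]
tcp_rot: [1.0, 0.0, -0.0, 0.0]
force: [-0.2, -0.1, 0.2]
grip_width: 0.0847
grasp_force: 0.0
```

```bash
cat > w.py <<'E'
import sys
from h import *
f=optics.grab_frame("wrist");n=sys.argv[1]
cv2.imwrite(f"pics/{n}.png",f["color"]);np.savez(f"{n}.npz",**{k:f[k] for k in("color","z_map","K","world_to_cam")})
s=arm.get_state();print(s["eef_pos"].round(4),s["joint_positions"].round(3),s["time"])
from meas import meas
meas(f,"w")
E
python3 w.py w1
```

```text
[ 0.5839 -0.1378  0.2505] [-0.339  0.218 -0.037  1.315 -0.     2.803] 2.9
w blob px [307. 105.] n 510 top z 0.0562 circ 0.6533 -0.1304 r 14.0 eqv d
w blob px [480. 137.] n 699 top z 0.0599 circ 0.617 -0.33 r 37.7 eqv d
w blob px [371. 164.] n 695 top z 0.0562 circ 0.5867 -0.205 r 17.0 eqv d
w blob px [314. 221.] n 1085 top z 0.0561 circ 0.5128 -0.1377 r 23.4 eqv d
w blob px [396. 348.] n 207 top z 0.0492 circ 0.3072 -0.2594 r 13.5 eqv d
w stand ((583.0134887695312, -133.64381408691406), (190.75465393066406, 190.40283203125), 47.704322814941406) 0.029540315954330654
```

View pics/w1.png

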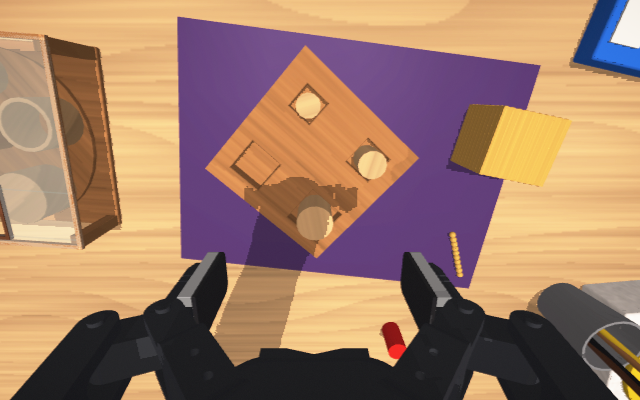

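The wrist view shows wooden cylinders at (308,105) 28 mm, (371,162) 34 mm and (314,222) 46 mm. The well at (255,165) is empty, so the 40 mm is absent. The red cylinder at (393,340) lies off the stand and is not meant. Next I look at the case from above.

Emit:
carry_out --travel '[[0.4,-3,-4],[0.8,-7,-5],[1.2,-11,-5],[1.6,-15,-5],[2,-19,-5],[2.4,-23,-5],[2.8,-27,-5],[3.0,-31,-5],[3.2,-35,-5],[3.2,-38,-5]]' --twist '[[0,0,-0.12],[0,0,-0.24],[0,0,-0.36],[0,0,-0.48],[0,0,-0.6],[0,0,-0.72],[0,0,-0.84],[0,0,-0.96],[0,0,-1.08],[0,0,-1.2]]' --jaw '[8.5,8.5,8.5,8.5,8.5,8.5,8.5,8.5,8.5,8.5]'

```text
time: 3.73
eef_pos: [0.6167, 0.2443, 0.301]
tcp_rot: [0.824, 0.567, 0.001, 0.0]
force: [1.5, -0.0, -0.7]
grip_width: 0.0848
grasp_force: 0.0
```

Emit:
carry_out --travel '[[0,0,0],[0,0,0],[0,0,0],[0,0,0],[0,0,0],[0,0,0],[0,0,0],[0,0,0],[0,0,0],[0,0,0]]' --twist '[[0,0,-0.12],[0,0,-0.24],[0,0,-0.36],[0,0,-0.48],[0,0,-0.6],[0,0,-0.72],[0,0,-0.84],[0,0,-0.96],[0,0,-1.08],[0,0,-1.2]]' --jaw '[8.5,8.5,8.5,8.5,8.5,8.5,8.5,8.5,8.5,8.5]'

```text
time: 4.57
eef_pos: [0.6168, 0.2411, 0.301]
tcp_rot: [0.361, 0.933, 0.0, 0.001]
force: [-1.4, -0.4, -0.4]
grip_width: 0.0851
grasp_force: 0.0
```

```bash
python3 w.py w2; python3 -c "
from h import *
s=arm.get_state();print(R.from_quat(s['tcp_rot']).as_matrix().round(3))"
```

```text
[0.6168 0.2411 0.301 ] [ 0.275  0.316  0.195  1.448 -0.     1.01 ] 4.6167
w blob px [ 85. 274.] n 845 top z 0.0559 circ 0.5127 -0.1378 r 23.8 eqv d
w blob px [250. 354.] n 151 top z 0.0486 circ 0.7955 -0.0674 r 14.4 eqv d
w stand ((567.510498046875, -119.62833404541016), (191.7231903076172, 148.9628143310547), 47.73933410644531) 0.029209975211093586
w handle? [539. 163.] 1024 ((793.6093139648438, 437.59979248046875), (18.779808044433594, 55.43411636352539), 81.92144012451172) 0.13
w handle? [314. 163.] 675 ((611.7866821289062, 245.9659423828125), (47.91064453125, 17.93433952331543), 33.63163375854492) 0.1193
[[-0.742  0.67   0.001]
 [ 0.67   0.742  0.   ]
 [-0.001  0.001 -1.   ]]
```

View pics/w2.png

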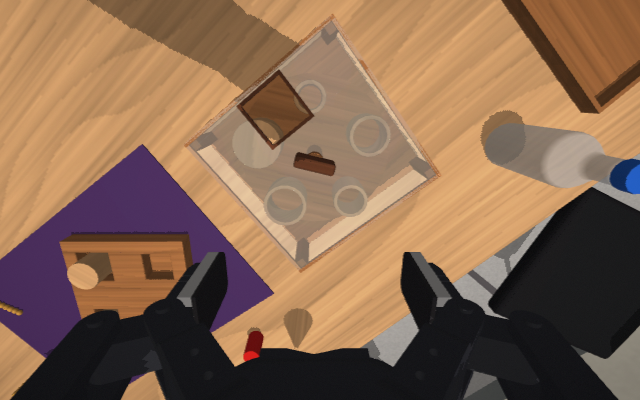

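The view shows the opening at (275,110) between the blank at (256,143) and a tube at (311,97). The other tubes are at (369,135), (350,200) and (285,203), and the handle is at (314,163).

```bash
python3 - <<'E'
from h import *
f=dict(np.load("w2.npz"))
W=lambda u,v,z:px2w(f,u,v,z)
# rectify at z=.072 (tubes) and z=.08 (cover), 0.4mm/px
for z,n in((.072,"r72"),(.08,"r80")):
    src=[];dst=[]
    for X in(.48,.76):
        for Y in(.10,.38):
            src.append(w2px(f,[X,Y,z]));dst.append([(Y-.1)/.0005,(X-.48)/.0005])
    H=cv2.getPerspectiveTransform(np.float32(src),np.float32(dst))
    cv2.imwrite(f"pics/{n}.png",cv2.warpPerspective(f["color"],H,(560,560),flags=cv2.INTER_CUBIC))
g=cv2.cvtColor(cv2.imread("pics/r72.png"),6)
c=cv2.HoughCircles(cv2.GaussianBlur(g,(5,5),0),cv2.HOUGH_GRADIENT_ALT,1,20,param1=120,param2=.6,minRadius=25,maxRadius=70)
if c is not None:
    for x,y,r in c.reshape(-1,3)[:,:3]: print("circ",(y*.0005+.48).round(4),(x*.0005+.1).round(4),"r",r*.5)
o=[(278,70),(313,114),(273,149),(238,106)]
q=np.array([W(u,v,.08) for u,v in o]);print(q.round(4),q.mean(0))
for n,u,v in(("blank",256,143),("a",311,97),("b",369,135),("c",350,200),("d",285,203)):print(n,W(u,v,.072).round(4))
c=np.array([W(u,v,.08) for u,v in((332,16),(439,177),(301,270),(187,145))]);print(c.round(4),c.mean(0))
E
```

```text
circ 0.6345 0.174 r 27.45092
circ 0.639 0.3145 r 25.302849
circ 0.639 0.3145 r 21.180147
circ 0.688 0.243 r 22.382765
circ 0.688 0.243 r 18.170603
circ 0.555 0.2895 r 14.991217
circ 0.555 0.2895 r 19.320168
circ 0.6345 0.174 r 23.048096
[[0.5084 0.2839 0.08  ]
 [0.5714 0.2807 0.08  ]
 [0.569  0.216  0.08  ]
 [0.5048 0.2212 0.08  ]] [0.53838953 0.25043636 0.08      ]
blank [0.5495 0.2038 0.072 ]
a [0.5554 0.292  0.072 ]
b [0.6373 0.315  0.072 ]
c [0.6867 0.2423 0.072 ]
d [0.6315 0.1753 0.072 ]
[[0.5089 0.3656 0.08  ]
 [0.7366 0.3472 0.08  ]
 [0.7173 0.125  0.08  ]
 [0.4943 0.1411 0.08  ]] [0.61427172 0.2447177  0.08      ]
```

View pics/r72.png

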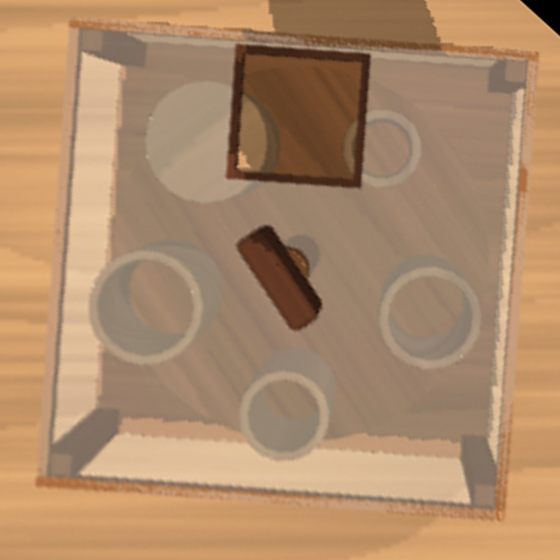

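Emit:
carry_out --travel '[[0.5,0.1,0],[0.5,0.1,2],[0.5,0.1,4],[0.5,0.1,6],[0.5,0.1,8],[0.5,0.1,10],[0.5,0.1,11],[0.5,0.1,12],[0.5,0.1,13],[0.5,0.1,14]]' --twist '[[0,0,-0.12],[0,0,-0.24],[0,0,-0.36],[0,0,-0.48],[0,0,-0.6],[0,0,-0.72],[0,0,-0.84],[0,0,-0.96],[0,0,-1.08],[0,0,-1.2]]' --jaw '[4,4,4,4,4,4,4,4,4,4]'

```text
time: 5.45
eef_pos: [0.6138, 0.2456, 0.1603]
tcp_rot: [-0.228, 0.974, -0.0, 0.0]
force: [-0.2, 0.1, 1.3]
grip_width: 0.0402
grasp_force: 0.0
```

Emit:
carry_out --travel '[[0,0,0],[0,0,0],[0,0,1.5],[0,0,3],[0,0,4],[0,0,4.8],[0,0,4.8],[0,0,4.8]]' --twist '[[0,0,-0.12],[0,0,-0.135],[0,0,-0.135],[0,0,-0.135],[0,0,-0.135],[0,0,-0.135],[0,0,-0.135],[0,0,-0.135]]' --jaw '[4,4,4,4,4,4,4,4]'

```text
time: 6.12
eef_pos: [0.6131, 0.2468, 0.112]
tcp_rot: [-0.292, 0.957, 0.0, -0.0]
force: [-0.1, -0.3, -0.4]
grip_width: 0.0398
grasp_force: 0.0
```

```bash
cat > a.py <<'E'
from h import *
s=arm.get_state();M=R.from_quat(s['tcp_rot']).as_matrix()
print(s["eef_pos"].round(4),"ang",np.degrees(np.arctan2(M[1,0],M[0,0])).round(2)%360,"tilt",M[2].round(3),s["force"].round(1),s["torque"].round(2),s["grip_width"].round(4),s["grasp_force"],s["joint_positions"].round(2)[5],s["time"])
E
python3 a.py
```

```text
Traceback (most recent call last):
  File "a.py", line 3, in <module>
    print(s["eef_pos"].round(4),"ang",np.degrees(np.arctan2(M[1,0],M[0,0])).round(2)%360,"tilt",M[2].round(3),s["force"].round(1),s["torque"].round(2),s["grip_width"].round(4),s["grasp_force"],s["joint_positions"].round(2)[5],s["time"])
                                                                                                                                                       ^^^^^^^^^^^^^^^^^^^^^
AttributeError: 'float' object has no attribute 'round'
```

Emit:
carry_out --travel '[[0,0,0],[0,0,0],[0,0,0],[0,0,0],[0,0,0],[0,0,0],[0,0,0],[0,0,0]]' --twist '[[0,0,0],[0,0,0],[0,0,0],[0,0,0],[0,0,0],[0,0,0],[0,0,0],[0,0,0]]' --jaw '[1,1,1,1,1,1,1,1]' --force 30

```text
time: 6.78
eef_pos: [0.6132, 0.2471, 0.1122]
tcp_rot: [-0.292, 0.956, 0.0, 0.0]
force: [0.3, 1.0, -0.1]
grip_width: 0.0098
grasp_force: 0.0
```

```bash
sed -i 's/s\["grip_width"\].round(4)/round(s["grip_width"],4)/' a.py; python3 a.py
```

```text
[0.6132 0.2471 0.1122] ang 213.99 tilt [-0. -0. -1.] [ 0.3  1.  -0.1] [0.01 0.   0.04] 0.0098 0.0 -0.31 6.7833
```

```bash
python3 - <<'E'
from h import *
f=optics.grab_frame("scene");g=optics.grab_frame("side");w=optics.grab_frame("wrist")
a=cv2.resize(f["color"][130:310,350:530],(400,400),interpolation=3);b=cv2.resize(g["color"][90:200,265:375],(400,400),interpolation=3)
cv2.imwrite("pics/chk1.png",np.hstack([a,b]));np.savez("w3.npz",**{k:w[k] for k in("color","z_map","K","world_to_cam")})
E
```

```text
(no output)
```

View pics/chk1.png

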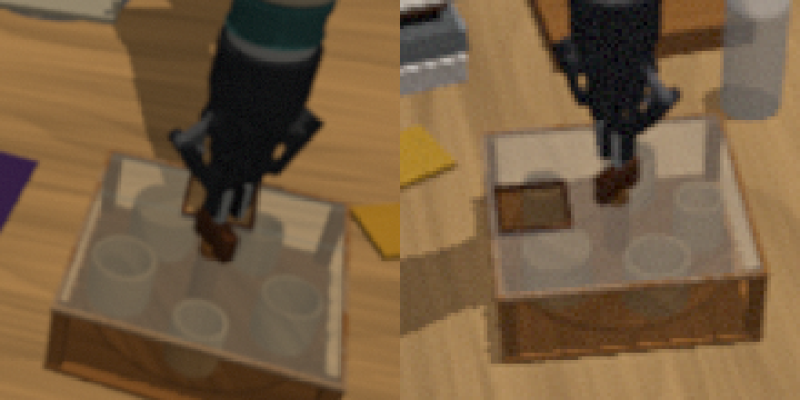

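Fingers appear behind the handle in both views, so they did not take hold. I check the wrist view.

```bash
python3 - <<'E'
from h import *
f=dict(np.load("w3.npz"));im=f["color"].copy()
from meas import meas
meas(f,"w3")
for p,c in(((.6132,.2471,.087),(0,0,255)),((.6132,.2471,.117),(0,255,0)),((.614,.245,.117),(255,0,0))):
    u=w2px(f,p);print(u);cv2.circle(im,tuple(int(x) for x in u.round()),2,c,-1)
cv2.imwrite("pics/w3.png",im)
E
```

```text
w3 handle? [310. 233.] 2173 ((612.256591796875, 244.35488891601562), (47.10979461669922, 22.606163024902344), 22.59651756286621) 0.13
w3 handle? [323. 264.] 24 ((613.8335571289062, 254.05685424804688), (11.894146919250488, 0.06477487087249756), 34.01028060913086) 0.1273
[312.85728116 227.38979489]
[312.74622846 249.68436412]
[308.74978951 248.84731384]
```

View pics/w3.png

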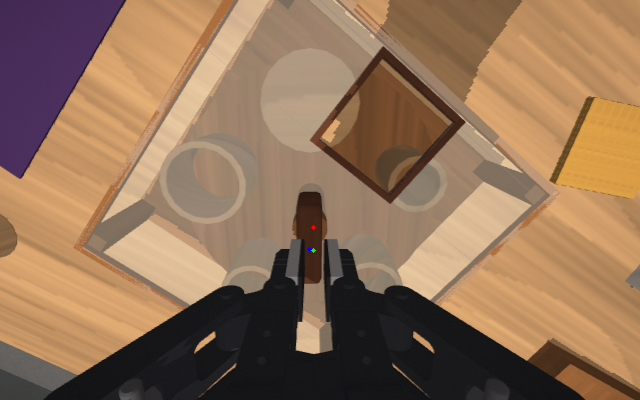

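```bash
python3 - <<'E'
from h import *
f=dict(np.load("w3.npz"));P=cloud(f)
for r in(200,215,230,240,245,250,255,265,275,285,300):
    print(r,[(c,(P[r,c]*1e3).round().astype(int).tolist() if f["z_map"][r,c] else None) for c in(285,297,306,312,318,326,335)])
E
```

```text
200 [(285, [609, 223, 82]), (297, [600, 227, 98]), (306, [594, 230, 108]), (312, [592, 233, 107]), (318, [591, 236, 106]), (326, [595, 245, 81]), (335, [592, 250, 80])]
215 [(285, [618, 228, 81]), (297, [601, 229, 117]), (306, [598, 233, 117]), (312, [596, 235, 118]), (318, [595, 238, 117]), (326, [604, 251, 80]), (335, [600, 256, 81])]
230 [(285, [627, 234, 81]), (297, [609, 234, 116]), (306, [605, 237, 117]), (312, [604, 240, 117]), (318, [602, 243, 116]), (326, [608, 254, 92]), (335, [609, 262, 80])]
240 [(285, [634, 238, 81]), (297, [608, 234, 129]), (306, [610, 241, 118]), (312, [608, 243, 118]), (318, [607, 246, 116]), (326, [600, 246, 128]), (335, [597, 250, 129])]
245 [(285, [636, 240, 82]), (297, [608, 234, 134]), (306, [613, 242, 117]), (312, [611, 245, 117]), (318, [609, 248, 117]), (326, [600, 246, 135]), (335, [597, 249, 134])]
250 [(285, [614, 231, 132]), (297, [608, 235, 139]), (306, [615, 244, 117]), (312, [614, 247, 116]), (318, [611, 249, 118]), (326, [600, 246, 139]), (335, [598, 250, 138])]
255 [(285, [614, 232, 137]), (297, [608, 235, 144]), (306, [618, 246, 118]), (312, [616, 248, 118]), (318, [614, 251, 117]), (326, [600, 246, 143]), (335, [598, 249, 144])]
265 [(285, [614, 233, 145]), (297, [607, 235, 152]), (306, [622, 249, 119]), (312, [621, 252, 117]), (318, [620, 255, 116]), (326, [600, 245, 152]), (335, [598, 248, 153])]
275 [(285, [610, 232, 159]), (297, [607, 236, 160]), (306, [629, 253, 117]), (312, [627, 256, 117]), (318, [625, 258, 117]), (326, [601, 245, 160]), (335, [598, 248, 160])]
285 [(285, [608, 231, 169]), (297, [611, 238, 160]), (306, [655, 270, 80]), (312, [653, 273, 81]), (318, [650, 276, 81]), (326, [604, 247, 161]), (335, [598, 247, 169])]
300 [(285, [609, 233, 176]), (297, [614, 240, 164]), (306, [666, 277, 80]), (312, [663, 280, 80]), (318, [661, 284, 81]), (326, [610, 252, 161]), (335, [598, 247, 177])]
```

```bash
python3 - <<'E'
from h import *
for n in("w1","w2","w3"):
    f=dict(np.load(n+".npz"));P=cloud(f);C=np.linalg.inv(f["world_to_cam"])[:3,3]
    m=(f["z_map"]>0)&(f["z_map"]<.24 if n!="w3" else f["z_map"]<.141)
    m[:235]=False
    q=P[m];print(n,"cam",C.round(4),"min z of fingers",np.sort(q[:,2])[:400:80].round(4),"near min depth",f["z_map"][f["z_map"]>0].min())
w=dict(np.load("w1.npz"));P=cloud(w)
for r in(255,262,270,280,290,300): print(r,[(c,(P[r,c]*1e3).round().astype(int).tolist()) for c in(195,205,215,222,408,415,425,435)])
print(arm.tcp_to_tips,[x for x in dir(arm) if x[0]!='_'])
E
python3 a.py
```

```text
w1 cam [ 0.6623 -0.1371  0.4045] min z of fingers [0.2743 0.2768 0.2783 0.2794 0.2803] near min depth 0.06167902
w2 cam [0.5576 0.2942 0.4552] min z of fingers [0.3245 0.3275 0.329  0.33   0.3309] near min depth 0.061485913
w3 cam [0.5471 0.203  0.2664] min z of fingers [0.1401 0.1423 0.1436 0.1447 0.1461] near min depth 0.061393697
255 [(195, [439, 39, 3]), (205, [594, -88, 282]), (215, [595, -93, 283]), (222, [592, -95, 279]), (408, [595, -180, 283]), (415, [594, -183, 282]), (425, [439, -302, 4]), (435, [439, -317, 4])]
262 [(195, [426, 41, 1]), (205, [594, -90, 288]), (215, [594, -94, 288]), (222, [589, -94, 279]), (408, [592, -179, 284]), (415, [594, -181, 288]), (425, [594, -186, 288]), (435, [427, -319, 2])]
270 [(195, [594, -88, 294]), (205, [594, -92, 295]), (215, [591, -95, 290]), (222, [586, -95, 281]), (408, [588, -179, 285]), (415, [594, -179, 294]), (425, [594, -183, 295]), (435, [590, -190, 288])]
280 [(195, [594, -90, 301]), (205, [594, -95, 302]), (215, [587, -94, 290]), (222, [582, -95, 284]), (408, [583, -180, 285]), (415, [590, -179, 295]), (425, [594, -181, 302]), (435, [594, -184, 302])]
290 [(195, [594, -93, 308]), (205, [591, -95, 303]), (215, [583, -95, 293]), (222, [577, -95, 284]), (408, [580, -180, 288]), (415, [586, -179, 297]), (425, [592, -180, 304]), (435, [594, -182, 308])]
300 [(195, [593, -95, 313]), (205, [587, -95, 304]), (215, [578, -94, 293]), (222, [573, -95, 286]), (408, [575, -180, 288]), (415, [582, -180, 297]), (425, [588, -180, 306]), (435, [594, -180, 313])]
0.025 ['MotionError', 'get_state', 'tcp_to_tips']
[0.6132 0.2471 0.1121] ang 213.99 tilt [ 0.  0. -1.] [-0.8  0.5 -0.4] [-0.01 -0.04 -0.  ] 0.0101 0.0 -0.31 6.9333
```

The wrist depth shows the shut fingertips about 15 mm above the reported TCP, not 25 mm ahead of it, so the real grip is 40 mm higher than stated. I lower by that amount and re-grip.

Emit:
carry_out --travel '[[0,-0.2,0],[0,-0.2,0],[0,-0.2,0],[0,-0.2,1],[0,-0.2,2],[0,-0.2,2.6],[0,-0.2,3.2],[0,-0.2,3.8],[0,-0.2,3.8]]' --twist '[[0,0,0],[0,0,0],[0,0,0],[0,0,0],[0,0,0],[0,0,0],[0,0,0],[0,0,0],[0,0,0]]' --jaw '[4,4,4,4,4,4,4,4,4]'

```text
time: 7.68
eef_pos: [0.6129, 0.245, 0.0719]
tcp_rot: [-0.292, 0.956, 0.0, -0.002]
force: [-0.6, 0.1, 0.0]
grip_width: 0.0396
grasp_force: 0.0
```

Emit:
carry_out --travel '[[0,0,0],[0,0,0],[0,0,0],[0,0,0],[0,0,0],[0,0,0],[0,0,0]]' --twist '[[0,0,0],[0,0,0],[0,0,0],[0,0,0],[0,0,0],[0,0,0],[0,0,0]]' --jaw '[0.6,0.6,0.6,0.6,0.6,0.6,0.6]' --force 40

```text
time: 8.27
eef_pos: [0.6146, 0.2449, 0.0742]
tcp_rot: [-0.292, 0.956, -0.001, 0.0]
force: [1.2, -3.6, -2.7]
grip_width: 0.0193
grasp_force: 39.2
```

```bash
python3 a.py
```

```text
[0.6146 0.2449 0.0742] ang 213.97 tilt [ 0.    -0.001 -1.   ] [ 1.2 -3.6 -2.7] [-0.72 -0.31 -0.02] 0.0193 39.15771961212158 -0.31 8.2667
```

Emit:
carry_out --travel '[[0,0,0],[0,0,0],[0,0,0],[0,0,0],[0,0,0],[0,0,0],[0,0,0],[0,0,0]]' --twist '[[0,0,-0.08],[0,0,-0.16],[0,0,-0.25],[0,0,-0.34],[0,0,-0.43],[0,0,-0.52],[0,0,-0.585],[0,0,-0.585]]' --jaw '[0.6,0.6,0.6,0.6,0.6,0.6,0.6,0.6]'

```text
time: 8.93
eef_pos: [0.6143, 0.2452, 0.0742]
tcp_rot: [-0.556, 0.831, -0.0, -0.0]
force: [-0.5, -3.5, -0.1]
grip_width: 0.0194
grasp_force: 39.2
```

```bash
python3 a.py
```

```text
[0.6143 0.2452 0.0742] ang 247.57 tilt [ 0. -0. -1.] [-0.5 -3.5 -0.1] [-0.64 -0.15  0.08] 0.0194 39.2237913608551 -0.9 8.9333
```

Emit:
carry_out --travel '[[0,0,0],[0,0,0],[0,0,0],[0,0,0],[0,0,0],[0,0,0]]' --twist '[[0,0,0],[0,0,0],[0,0,0],[0,0,0],[0,0,0],[0,0,0]]' --jaw '[4.5,4.5,4.5,4.5,4.5,4.5]'

```text
time: 9.43
eef_pos: [0.6144, 0.2457, 0.0743]
tcp_rot: [-0.556, 0.831, 0.0, 0.0]
force: [0.6, 0.2, 0.4]
grip_width: 0.0449
grasp_force: 0.0
```

```bash
python3 a.py
```

```text
[0.6144 0.2457 0.0743] ang 247.5 tilt [-0.001 -0.    -1.   ] [0.6 0.2 0.4] [ 0.01 -0.02  0.  ] 0.0449 0.0 -0.9 9.4333
```

Emit:
carry_out --travel '[[0,0,-3],[0,0,-7],[0,0,-11],[0,0,-15],[0,0,-15],[0,0,-15]]' --twist '[[0,0,0],[0,0,0],[0,0,0],[0,0,0],[0,0,0],[0,0,0]]' --jaw '[8.5,8.5,8.5,8.5,8.5,8.5]'

```text
time: 9.93
eef_pos: [0.6169, 0.2463, 0.2286]
tcp_rot: [-0.556, 0.831, -0.001, 0.004]
force: [0.0, 0.1, -1.1]
grip_width: 0.0848
grasp_force: 0.0
```

```bash
cat > case.py <<'E'
import sys
from h import *
# rectify wrist view of the case at tube rim height, find circles and the opening
n=sys.argv[1];f=optics.grab_frame("wrist");s=arm.get_state()
def rect(z):
    pts=[(X,Y) for X in(.48,.76) for Y in(.10,.38)]
    H=cv2.getPerspectiveTransform(np.float32([w2px(f,[X,Y,z]) for X,Y in pts]),np.float32([[(Y-.1)/.0005,(X-.48)/.0005] for X,Y in pts]))
    return cv2.warpPerspective(f["color"],H,(560,560),flags=cv2.INTER_CUBIC)
a=rect(.072);cv2.imwrite(f"pics/{n}.png",a);b=rect(.08)
g=cv2.GaussianBlur(cv2.cvtColor(a,6),(5,5),0)
c=cv2.HoughCircles(g,cv2.HOUGH_GRADIENT_ALT,1,4,param1=100,param2=.55,minRadius=24,maxRadius=70)
A=np.array([.6144,.2452])
if c is not None:
    for x,y,r in sorted(c.reshape(-1,3).tolist(),key=lambda t:t[2]):
        p=np.array([y*.0005+.48,x*.0005+.1]);d=p-A
        print("circ",p.round(4),"r",round(r*.5,1),"dist",np.hypot(*d).round(4),"ang",(np.degrees(np.arctan2(d[1],d[0]))%360).round(1))
# dark frame of the opening
hsv=cv2.cvtColor(b,cv2.COLOR_BGR2HSV);m=((hsv[...,2]<95)&(hsv[...,1]>110)).astype(np.uint8)
m[:, :180]=0;m[:, 430:]=0;m[230:]=0
k=cv2.findContours(m,0,2)[0];k=max(k,key=cv2.contourArea)
(x,y),wh,an=cv2.minAreaRect(k);print("opening outer",round(y*.0005+.48,4),round(x*.0005+.1,4),np.array(wh)*.5,an)
E
python3 case.py c1;python3 a.py
```

```text
circ [0.5165 0.2745] r 14.3 dist 0.1022 ang 163.3
circ [0.516 0.351] r 14.9 dist 0.1445 ang 132.9
circ [0.6815 0.276 ] r 15.1 dist 0.0738 ang 24.7
circ [0.5415 0.237 ] r 15.1 dist 0.0734 ang 186.4
circ [0.538  0.2495] r 15.2 dist 0.0765 ang 176.8
circ [0.496  0.3355] r 15.4 dist 0.1489 ang 142.7
circ [0.705 0.154] r 15.5 dist 0.1286 ang 314.8
circ [0.7175 0.338 ] r 15.8 dist 0.1387 ang 42.0
circ [0.6905 0.3375] r 17.4 dist 0.1196 ang 50.5
circ [0.5955 0.327 ] r 17.5 dist 0.084 ang 103.0
circ [0.6315 0.342 ] r 18.1 dist 0.0983 ang 80.0
circ [0.677  0.2855] r 18.2 dist 0.0745 ang 32.8
circ [0.5435 0.243 ] r 19.0 dist 0.0709 ang 181.8
circ [0.5955 0.32  ] r 19.4 dist 0.0772 ang 104.2
circ [0.538  0.2495] r 19.4 dist 0.0765 ang 176.8
circ [0.5965 0.315 ] r 19.8 dist 0.0721 ang 104.4
circ [0.5035 0.352 ] r 21.0 dist 0.154 ang 136.1
circ [0.677  0.2855] r 22.6 dist 0.0745 ang 32.8
circ [0.524  0.3455] r 22.8 dist 0.135 ang 132.0
circ [0.5955 0.32  ] r 23.3 dist 0.0772 ang 104.2
circ [0.5965 0.315 ] r 23.5 dist 0.0721 ang 104.4
circ [0.5325 0.2585] r 23.9 dist 0.083 ang 170.8
circ [0.5365 0.2385] r 24.0 dist 0.0782 ang 184.9
circ [0.545  0.2405] r 24.1 dist 0.0696 ang 183.9
circ [0.6705 0.195 ] r 24.2 dist 0.0753 ang 318.2
circ [0.5465 0.258 ] r 24.3 dist 0.0691 ang 169.3
circ [0.5035 0.3445] r 25.5 dist 0.1489 ang 138.2
circ [0.6815 0.276 ] r 25.7 dist 0.0738 ang 24.7
circ [0.5485 0.2485] r 26.6 dist 0.066 ang 177.1
circ [0.538  0.2495] r 26.8 dist 0.0765 ang 176.8
circ [0.5955 0.32  ] r 27.0 dist 0.0772 ang 104.2
circ [0.6705 0.195 ] r 29.0 dist 0.0753 ang 318.2
circ [0.5415 0.24  ] r 29.1 dist 0.0731 ang 184.1
circ [0.5845 0.175 ] r 30.3 dist 0.0763 ang 246.9
circ [0.591 0.33 ] r 32.9 dist 0.088 ang 105.4
opening outer 0.5381 0.2503 [66.18850708 66.01039124] 4.085616588592529
[0.6151 0.2458 0.2256] ang 247.5 tilt [-0.002 -0.002 -1.   ] [-0.1 -0.6 -0.2] [ 0.02  0.01 -0.05] 0.0848 0.0 -0.9 9.9833
```

View pics/c1.png

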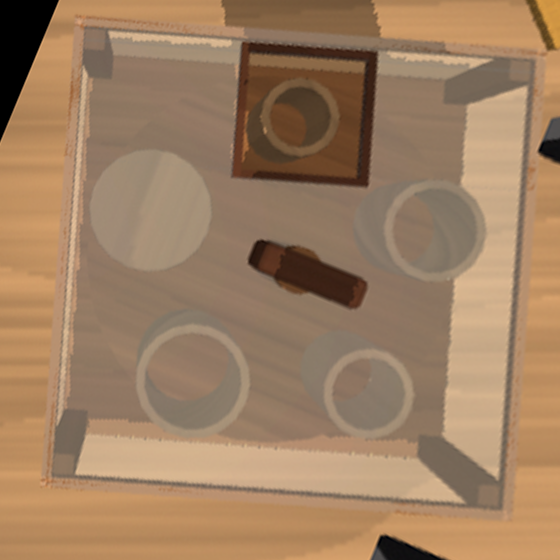

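View c1: the 28 mm tube is now centred in the opening at crop (300,117), with the handle at (307,273), so the detent caught station +1. Next, the stand.

Emit:
carry_out --travel '[[3.8,-1.2,0],[7.6,-2.4,0],[11.4,-3.6,0],[15.2,-4.8,0],[19,-6,0],[22.8,-7.3,0],[26.6,-8.6,0],[30.4,-9.8,0],[34,-11,0],[35.9,-11.6,0]]' --twist '[[0,0,0.118],[0,0,0.236],[0,0,0.353],[0,0,0.471],[0,0,0.589],[0,0,0.707],[0,0,0.825],[0,0,0.943],[0,0,1.06],[0,0,1.178]]' --jaw '[8.5,8.5,8.5,8.5,8.5,8.5,8.5,8.5,8.5,8.5]'

```text
time: 10.82
eef_pos: [0.5821, -0.134, 0.2214]
tcp_rot: [0.004, 1.0, 0.0, -0.002]
force: [-0.2, 0.6, 0.7]
grip_width: 0.0848
grasp_force: 0.0
```

Emit:
carry_out --travel '[[0,0,0],[0,0,0],[0,0,0]]' --twist '[[0,0,0],[0,0,0],[0,0,0]]' --jaw '[8.5,8.5,8.5]'

```text
time: 11.07
eef_pos: [0.5831, -0.1297, 0.2224]
tcp_rot: [-0.001, 1.0, 0.001, -0.002]
force: [0.7, 0.8, -0.2]
grip_width: 0.0852
grasp_force: 0.0
```

```bash
python3 w.py s1; python3 a.py
```

```text
[ 0.5834 -0.1293  0.2228] [-3.270e-01  2.290e-01 -8.300e-02  1.262e+00  1.000e-03 -3.290e-01] 11.1167
w blob px [305. 107.] n 1638 top z 0.0561 circ 0.5128 -0.1383 r 22.9 eqv d
w blob px [245. 176.] n 814 top z 0.0559 circ 0.5865 -0.2054 r 17.1 eqv d
w blob px [135. 195.] n 837 top z 0.0599 circ 0.6149 -0.3415 r 39.8 eqv d
w blob px [312. 232.] n 502 top z 0.0559 circ 0.6532 -0.1308 r 14.1 eqv d
w blob px [359. 329.] n 346 top z 0.0487 circ 0.7966 -0.068 r 15.0 eqv d
w blob px [249. 341.] n 976 top z 0.0599 circ 0.8111 -0.214 r 40.1 eqv d
w stand ((583.7318725585938, -134.13914489746094), (190.39126586914062, 190.68157958984375), 47.84563446044922) 0.029400541773703437
[ 0.5834 -0.1293  0.2228] ang 180.14 tilt [ 0.002  0.001 -1.   ] [-0.3  0.4  0. ] [-0.06  0.07 -0.02] 0.0855 0.0 -0.33 11.1167
```

Emit:
carry_out --travel '[[-3.5,0,0],[-6.9,-0.1,2],[-6.9,-0.1,6],[-6.9,-0.1,10],[-6.9,-0.1,13],[-6.9,-0.1,15],[-6.9,-0.1,15],[-6.9,-0.1,15]]' --twist '[[0,0,0],[0,0,0],[0,0,0],[0,0,0],[0,0,0],[0,0,0],[0,0,0],[0,0,0]]' --jaw '[5,5,5,5,5,5,5,5]'

```text
time: 11.78
eef_pos: [0.6518, -0.1296, 0.0725]
tcp_rot: [-0.001, 1.0, 0.001, -0.002]
force: [0.2, 0.1, -0.1]
grip_width: 0.0499
grasp_force: 0.0
```

```bash
python3 a.py; python3 -c "
from h import *
print(tool([.6532,-.1307,.019]))"
```

```text
[ 0.6518 -0.1296  0.0725] ang 180.16 tilt [ 0.004  0.001 -1.   ] [ 0.2  0.1 -0.1] [-0.02  0.01 -0.05] 0.0499 0.0 -0.3 11.7833
[-0.160469   -0.11653658  5.3505366 ]
```

Emit:
carry_out --travel '[[-0.1,-0.1,2],[-0.1,-0.1,4],[-0.1,-0.1,5.3],[-0.1,-0.1,5.3],[-0.1,-0.1,5.3]]' --twist '[[0,0,0],[0,0,0],[0,0,0],[0,0,0],[0,0,0]]' --jaw '[5,5,5,5,5]'

```text
time: 12.2
eef_pos: [0.6544, -0.1323, 0.0219]
tcp_rot: [-0.0, 1.0, -0.0, 0.0]
force: [0.3, 0.6, 0.1]
grip_width: 0.0502
grasp_force: 0.0
```

Emit:
carry_out --travel '[[0,0,0],[0,0,0],[0,0,0],[0,0,0],[0,0,0],[0,0,0]]' --twist '[[0,0,0],[0,0,0],[0,0,0],[0,0,0],[0,0,0],[0,0,0]]' --jaw '[2,2,2,2,2,2]' --force 40

```text
time: 12.7
eef_pos: [0.6557, -0.133, 0.0232]
tcp_rot: [-0.0, 1.0, -0.0, 0.002]
force: [-0.5, 0.9, 6.8]
grip_width: 0.0265
grasp_force: 39.5
```

```bash
python3 a.py
```

```text
[ 0.6557 -0.133   0.0232] ang 180.01 tilt [-0.003 -0.001 -1.   ] [-0.5  0.9  6.8] [0.09 0.11 0.04] 0.0265 39.4943243265152 -0.3 12.7
```

Emit:
carry_out --travel '[[0,0,-1],[0,0,-3],[0,0,-6],[0,0,-10],[0,0,-14],[0,0,-14],[0,0,-14]]' --twist '[[0,0,0],[0,0,0],[0,0,0],[0,0,0],[0,0,0],[0,0,0],[0,0,0]]' --jaw '[2,2,2,2,2,2,2]'

```text
time: 13.28
eef_pos: [0.6569, -0.1336, 0.1659]
tcp_rot: [-0.0, 1.0, -0.001, 0.004]
force: [0.5, -0.3, -0.3]
grip_width: 0.0263
grasp_force: 39.6
```

```bash
python3 a.py; python3 w.py g1; python3 a.py
```

```text
[ 0.6569 -0.1336  0.1659] ang 180.01 tilt [-0.008 -0.003 -1.   ] [ 0.5 -0.3 -0.3] [-0.01  0.01 -0.07] 0.0263 39.56017255783081 -0.3 13.2833
[ 0.6549 -0.133   0.163 ] [-0.297  0.382 -0.003  1.183 -0.    -0.297] 13.3333
w blob px [308.  18.] n 2100 top z 0.0561 circ 0.5134 -0.1385 r 22.9 eqv d
w blob px [229. 107.] n 1417 top z 0.056 circ 0.5864 -0.2058 r 17.1 eqv d
w blob px [ 91. 138.] n 1592 top z 0.0601 circ 0.6146 -0.3416 r 39.9 eqv d
w blob px [135. 326.] n 191 top z 0.0583 circ 0.8173 -0.3278 r 7.4 eqv d
w blob px [278. 337.] n 94 top z 0.0586 circ 0.8254 -0.1733 r 12.1 eqv d
w stand ((583.2130126953125, -134.20382690429688), (190.8040313720703, 190.8217315673828), 47.72994613647461) 0.029463729466635113
[ 0.6549 -0.133   0.163 ] ang 180.01 tilt [-0.003 -0.001 -1.   ] [-0.4  0.5 -1.1] [ 0.02  0.08 -0.07] 0.0263 39.56027626991272 -0.3 13.3333
```

View pics/g1.png

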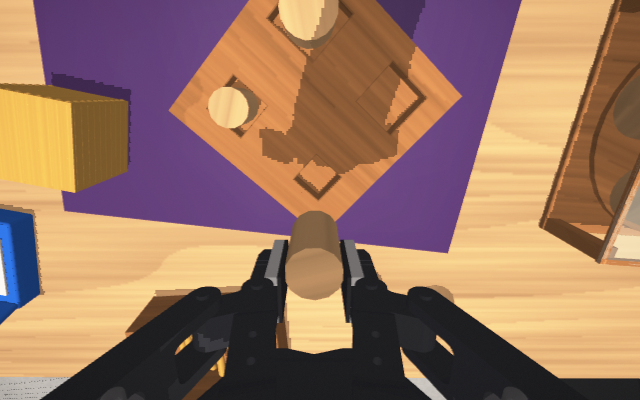

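The 28 mm cylinder is held upright between the pads, its top disc at (315,273) and its well empty at (318,178). Next I measure where it sits in the jaws.

```bash
cat > held.py <<'E'
import sys
from h import *
def held(f,s,rad):
    P=cloud(f);m=(f["z_map"]>0)&(np.hypot(P[...,0]-s["eef_pos"][0],P[...,1]-s["eef_pos"][1])<rad+.006)
    h=f["color"].astype(int);wood=(h[...,2]-h[...,0]>35)&(h[...,2]>80)
    q=P[m&wood&(P[...,2]>s["eef_pos"][2]+.0)]
    t=np.percentile(q[:,2],92);e=q[abs(q[:,2]-t)<.003]
    # circle fit of known radius: enclosing
    (x,y),r=cv2.minEnclosingCircle(np.ascontiguousarray(e[:,:2],np.float32))
    d=R.from_quat(s["tcp_rot"]).inv().apply(np.array([x,y,t])-s["eef_pos"])*1e3
    print("top",len(e),np.round([x,y,t],4),"r",round(r*1e3,1),"in tool mm",d.round(1))
    b=q[:,2].min();print("lowest seen",b.round(4))
if __name__=="__main__":
    f=optics.grab_frame("wrist");held(f,arm.get_state(),float(sys.argv[1]))
E
python3 held.py .014; python3 a.py
```

```text
top 2558 [ 0.655  -0.1327  0.1959] r 16.8 in tool mm [ -1.4  -0.1 -35. ]
lowest seen 0.161
[ 0.6536 -0.1326  0.161 ] ang 180.01 tilt [ 0.001  0.    -1.   ] [-0.3 -0.8 -1.2] [-0.    0.05 -0.06] 0.0264 39.56090211868286 -0.3 13.3833
```

```bash
cat >> held.py <<'E'
    s=arm.get_state();P=cloud(f);t=s["eef_pos"][2]+.035
    D=P-s["eef_pos"];m=(f["z_map"]>0)&(abs(P[...,2]-t)<.0035)&(np.hypot(D[...,0],D[...,1])<.03)
    T=R.from_quat(s["tcp_rot"]).inv()
    q=T.apply(D[m])*1e3
    for y in(-8,-4,0,4,8):
        w=q[abs(q[:,1]-y)<1.2]
        if len(w): print("y",y,"x range",w[:,0].min().round(1),w[:,0].max().round(1),len(w))
    print(s["eef_pos"].round(4))
E
python3 held.py .014
```

```text
top 2552 [ 0.654  -0.1327  0.1939] r 16.9 in tool mm [ -1.1  -0.4 -34.2]
lowest seen 0.1598
y -8 x range -10.6 13.4 238
y -4 x range -12.4 15.1 270
y 0 x range -12.4 15.4 268
y 4 x range -11.7 15.3 262
y 8 x range -9.6 13.0 230
[ 0.6528 -0.1323  0.1598]
```

Emit:
carry_out --travel '[[0.5,3,-1],[1,7,-1],[1.5,11,-1],[2,15,-1],[2.5,19,-1],[3,23,-1],[3.5,27,-1],[4,31,-1],[5,35,-1],[5.3,38.2,0]]' --twist '[[0,0,0],[0,0,0],[0,0,0],[0,0,0],[0,0,0],[0,0,0],[0,0,0],[0,0,0],[0,0,0],[0,0,0]]' --jaw '[2,2,2,2,2,2,2,2,2,2]'

```text
time: 14.27
eef_pos: [0.5993, 0.2521, 0.1606]
tcp_rot: [-0.001, 1.0, 0.0, -0.001]
force: [1.0, -0.2, 0.3]
grip_width: 0.0266
grasp_force: 39.6
```

Emit:
carry_out --travel '[[0,0,0],[0,0,0],[0,0,0],[0,0,0],[0,0,0],[0,0,0]]' --twist '[[0,0,0],[0,0,0],[0,0,0],[0,0,0],[0,0,0],[0,0,0]]' --jaw '[2,2,2,2,2,2]'

```text
time: 14.77
eef_pos: [0.6015, 0.248, 0.1612]
tcp_rot: [0.001, 1.0, -0.0, 0.0]
force: [-0.0, -1.1, -1.5]
grip_width: 0.0266
grasp_force: 39.6
```

```bash
python3 a.py; python3 case.py c2 | grep -E "opening|r 1[4-9].*dist 0.07[2-9]"; python3 a.py; python3 held.py .014
```

```text
[0.6015 0.248  0.1612] ang 179.9 tilt [-0. -0. -1.] [-0.  -1.1 -1.5] [0.01 0.01 0.01] 0.0266 39.64008092880249 0.29 14.7667
circ [0.5385 0.248 ] r 14.3 dist 0.076 ang 177.9
circ [0.661 0.19 ] r 17.5 dist 0.0722 ang 310.2
circ [0.5385 0.248 ] r 18.8 dist 0.076 ang 177.9
opening outer 0.5385 0.2502 [65.57550812 66.07402039] 4.39870548248291
[0.6015 0.2482 0.1613] ang 179.91 tilt [-0. -0. -1.] [ 0.5 -0.7 -1.1] [-0.02 -0.11  0.03] 0.0266 39.639979004859924 0.29 14.8167
top 2538 [0.6003 0.2499 0.1943] r 16.3 in tool mm [  1.1   1.5 -32.9]
lowest seen 0.1614
y -8 x range -9.8 13.8 197
y -4 x range -11.1 16.1 238
y 0 x range -11.4 16.3 238
y 4 x range -11.3 15.5 234
y 8 x range -9.9 13.9 209
[0.6015 0.2484 0.1614]
```

Emit:
carry_out --travel '[[3,0.1,0],[6,0.15,0],[6.05,0.15,2],[6.05,0.15,4],[6.05,0.15,6.2],[6.05,0.15,6.2],[6.05,0.15,6.2],[6.05,0.15,6.2],[6.05,0.15,6.2]]' --twist '[[0,0,0],[0,0,0],[0,0,0],[0,0,0],[0,0,0],[0,0,0],[0,0,0],[0,0,0],[0,0,0]]' --jaw '[2,2,2,2,2,2,2,2,2]'

```text
time: 15.62
eef_pos: [0.5421, 0.2512, 0.1009]
tcp_rot: [0.0, 1.0, 0.0, 0.001]
force: [0.5, 0.6, 0.0]
grip_width: 0.0265
grasp_force: 39.6
```

```bash
python3 a.py; python3 case.py c3 | grep -E "opening|r 1[4-9].*dist 0.07[2-9]"; python3 held.py .014
```

```text
[0.5421 0.2512 0.1009] ang 179.99 tilt [-0.003  0.001 -1.   ] [0.5 0.6 0. ] [-0.02 -0.04 -0.  ] 0.0265 39.64201033115387 0.33 15.6167
circ [0.582  0.3155] r 14.0 dist 0.0774 ang 114.7
circ [0.633  0.1745] r 14.0 dist 0.0731 ang 284.7
circ [0.541  0.2505] r 16.7 dist 0.0736 ang 175.9
opening outer 0.5329 0.2506 [66.06253052 54.69120789] 3.900493860244751
top 2545 [0.5399 0.2508 0.1338] r 14.7 in tool mm [  2.   -0.4 -33. ]
lowest seen 0.1009
y -8 x range -9.4 13.5 210
y -4 x range -11.5 15.6 248
y 0 x range -12.1 16.2 292
y 4 x range -11.2 15.9 256
y 8 x range -10.2 13.7 215
[0.542  0.2512 0.1008]
```

Emit:
carry_out --travel '[[0.1,-0.1,0],[0.1,-0.1,0.8],[0.1,-0.1,1.3],[0.1,-0.1,1.6],[0.1,-0.1,1.9],[0.1,-0.1,2.2],[0.1,-0.1,2.3],[0.1,-0.1,2.3]]' --twist '[[0,0,0],[0,0,0],[0,0,0],[0,0,0],[0,0,0],[0,0,0],[0,0,0],[0,0,0]]' --jaw '[2,2,2,2,2,2,2,2]'

```text
time: 16.38
eef_pos: [0.5395, 0.2497, 0.0757]
tcp_rot: [-0.0, 1.0, -0.0, -0.0]
force: [1.0, -0.6, -1.0]
grip_width: 0.0268
grasp_force: 39.6
```

```bash
python3 a.py
```

```text
[0.5395 0.2497 0.0757] ang 180.01 tilt [ 0. -0. -1.] [ 1.  -0.6 -1. ] [-0.14 -0.19 -0.02] 0.0268 39.61312115192413 0.32 16.3833
```

Emit:
carry_out --travel '[[0,0,0.3],[0,0,0.6],[0,0,0.8],[0,0,0.8],[0,0,0.8]]' --twist '[[0,0,0],[0,0,0],[0,0,0],[0,0,0],[0,0,0]]' --jaw '[2,2,2,2,2]'

```text
time: 16.8
eef_pos: [0.5395, 0.2498, 0.0679]
tcp_rot: [-0.0, 1.0, -0.0, -0.0]
force: [1.2, -0.2, 0.3]
grip_width: 0.0266
grasp_force: 39.6
```

```bash
python3 a.py
```

```text
[0.5395 0.2498 0.0679] ang 180.01 tilt [ 0. -0. -1.] [ 1.2 -0.2  0.3] [-0.12 -0.27  0.02] 0.0266 39.614893198013306 0.32 16.8
```

Emit:
carry_out --travel '[[0,0,0],[0,0,0],[0,0,0],[0,0,-2],[0,0,-5],[0,0,-7],[0,0,-7],[0,0,-7],[0,0,-7],[0,0,-7]]' --twist '[[0,0,0],[0,0,0],[0,0,0],[0,0,0],[0,0,0],[0,0,0],[0,0,0],[0,0,0],[0,0,0],[0,0,0]]' --jaw '[4.5,4.5,4.5,4.5,4.5,4.5,0,0,0,0]'

```text
time: 17.63
eef_pos: [0.5383, 0.2495, 0.1366]
tcp_rot: [-0.0, 1.0, -0.0, -0.001]
force: [-0.2, 0.4, -0.3]
grip_width: 0.0
grasp_force: 0.0
```

```bash
cat > top.py <<'E'
from h import *
# wrist depth inside the opening: height and centre of the highest flat thing
f=optics.grab_frame("wrist");P=cloud(f)
m=(f["z_map"]>0)&(abs(P[...,0]-.5388)<.026)&(abs(P[...,1]-.2500)<.026)&(P[...,2]<.105)&(P[...,2]>.012)
q=P[m];h,e=np.histogram(q[:,2],bins=np.arange(.01,.106,.003))
print([(round(float(e[i]),3),int(h[i])) for i in range(len(h)) if h[i]>25])
E
python3 top.py; python3 a.py
```

```text
[(0.022, 396), (0.025, 114), (0.043, 39), (0.046, 34), (0.049, 39), (0.052, 45), (0.055, 40), (0.058, 44), (0.061, 48), (0.064, 70), (0.067, 109), (0.07, 1565), (0.073, 272)]
[0.5382 0.2495 0.1365] ang 180.01 tilt [ 0.003 -0.001 -1.   ] [ 0.5  0.  -0.1] [ 0.02 -0.03  0.02] -0.0001 0.0 0.32 17.6833
```

Emit:
carry_out --travel '[[0,0,3],[0,0,6],[0,0,7.2],[0,0,7.6],[0,0,7.9],[0,0,8.1],[0,0,8.1],[0,0,8.1]]' --twist '[[0,0,0],[0,0,0],[0,0,0],[0,0,0],[0,0,0],[0,0,0],[0,0,0],[0,0,0]]' --jaw '[0,0,0,0,0,0,0,0]'

```text
time: 18.35
eef_pos: [0.5375, 0.2504, 0.0608]
tcp_rot: [-0.0, 1.0, 0.0, -0.002]
force: [-10.5, -1.1, 24.3]
grip_width: 0.0
grasp_force: 12.2
```

```bash
python3 a.py
```

```text
[0.5375 0.2504 0.0608] ang 180.05 tilt [ 0.004  0.001 -1.   ] [-10.5  -1.1  24.3] [-0.31  2.58 -0.04] 0.0 12.221797462552786 0.32 18.35
```

Emit:
carry_out --travel '[[0,0,-2],[0,0,-5],[0,0,-9],[0,0,-9],[0,0,-9],[0,0,-9]]' --twist '[[0,0,0],[0,0,0],[0,0,0],[0,0,0],[0,0,0],[0,0,0]]' --jaw '[0,0,0,4,4,4]'

```text
time: 18.85
eef_pos: [0.5394, 0.2498, 0.1471]
tcp_rot: [-0.0, 1.0, -0.0, -0.0]
force: [-0.0, -0.0, -0.8]
grip_width: 0.0361
grasp_force: 0.0
```

```bash
sed -i 's/.003))$/.001))/;s/>25/>60/' top.py; python3 top.py; python3 a.py; python3 -c "
from h import *
s=arm.get_state();print(tool([.6144,.2452,.15]))"
```

```text
[(0.023, 115), (0.024, 275), (0.025, 104), (0.07, 96), (0.071, 467), (0.072, 885), (0.073, 248)]
[0.5386 0.2495 0.146 ] ang 180.01 tilt [ 0.002 -0.001 -1.   ] [-0.6  0.1 -0.1] [ 0.04 -0.02 -0.04] 0.0399 0.0 0.32 18.9
[-7.58301123 -0.43331112 -0.41750208]
```

Emit:
carry_out --travel '[[-1,0,0],[-2,-0.1,0],[-3,-0.1,0],[-4,-0.2,0],[-5,-0.3,0],[-6,-0.4,0],[-7,-0.4,0],[-7.6,-0.4,0],[-7.6,-0.4,0],[-7.6,-0.4,0]]' --twist '[[0,0,0.12],[0,0,0.24],[0,0,0.36],[0,0,0.48],[0,0,0.6],[0,0,0.72],[0,0,0.84],[0,0,0.96],[0,0,1.08],[0,0,1.2]]' --jaw '[4,4,4,4,4,4,4,4,4,4]'

```text
time: 19.73
eef_pos: [0.6144, 0.2453, 0.1443]
tcp_rot: [0.567, 0.824, -0.002, -0.002]
force: [-0.3, -0.6, -0.5]
grip_width: 0.0396
grasp_force: 0.0
```

Emit:
carry_out --travel '[[0,0,0],[0,0,0],[0,0,0],[0,0,0],[0,0,0],[0,0,0],[0,0,0],[0,0,0],[0,0,0],[0,0,0]]' --twist '[[0,0,0.12],[0,0,0.24],[0,0,0.36],[0,0,0.48],[0,0,0.6],[0,0,0.7],[0,0,0.761],[0,0,0.761],[0,0,0.761],[0,0,0.761]]' --jaw '[4,4,4,4,4,4,4,4,4,4]'

```text
time: 20.57
eef_pos: [0.6147, 0.2456, 0.1458]
tcp_rot: [0.83, 0.557, -0.001, -0.0]
force: [-0.0, -0.6, 0.9]
grip_width: 0.04
grasp_force: 0.0
```

```bash
python3 a.py; python3 -c "
from h import *
print(tool([.6144,.2452,.074]))
f=optics.grab_frame('wrist');P=cloud(f);m=(abs(P[...,2]-.1175)<.003)&(np.hypot(P[...,0]-.614,P[...,1]-.245)<.04);m[238:]=0
q=P[m][:,:2];c=q.mean(0);v=np.linalg.svd(q-c,full_matrices=False)[2][0];print('handle',c,np.degrees(np.arctan2(v[1],v[0]))%180,len(q))
n=np.array([-v[1],v[0]]);print('axis offset along normal',(c-[.6144,.2452])@n,n)"
```

```text
[0.6147 0.2456 0.1458] ang 67.73 tilt [-0.002 -0.002 -1.   ] [-0.  -0.6  0.9] [-0.02 -0.03 -0.03] 0.04 0.0 2.24 20.5667
[-4.11462449e-02 -2.13989704e-03  7.17513399e+00]
handle [0.61633672 0.25243101] 67.10145900644173 985
axis offset along normal -0.0010294873150060325 [ 0.92119531 -0.38910049]
```

Aligned with the handle (67°). Descend, grip, and turn +144°.

Emit:
carry_out --travel '[[0,0,2],[0,0,4],[0,0,6],[0,0,7.2],[0,0,7.2],[0,0,7.2],[0,0,7.2],[0,0,7.2],[0,0,7.2],[0,0,7.2]]' --twist '[[0,0,0],[0,0,0],[0,0,0],[0,0,0],[0,0,0],[0,0,0],[0,0,0],[0,0,0],[0,0,0],[0,0,0]]' --jaw '[4,4,4,4,4,0.6,0.6,0.6,0.6,0.6]'

```text
time: 21.45
eef_pos: [0.6149, 0.2463, 0.0758]
tcp_rot: [0.831, 0.557, -0.0, -0.001]
force: [-4.9, 1.1, 1.6]
grip_width: 0.0188
grasp_force: 39.3
```

```bash
python3 a.py
```

```text
[0.6149 0.2463 0.0758] ang 67.69 tilt [ 0.    -0.001 -1.   ] [-4.9  1.1  1.6] [ 0.24  0.96 -0.02] 0.0188 39.30774629116058 2.24 21.45
```

Emit:
carry_out --travel '[[0,0,0],[0,0,0],[0,0,0],[0,0,0],[0,0,0],[0,0,0],[0,0,0],[0,0,0],[0,0,0],[0,0,0]]' --twist '[[0,0,-0.1],[0,0,-0.22],[0,0,-0.34],[0,0,-0.46],[0,0,-0.58],[0,0,-0.7],[0,0,-0.82],[0,0,-0.94],[0,0,-1.06],[0,0,-1.18]]' --jaw '[0.6,0.6,0.6,0.6,0.6,0.6,0.6,0.6,0.6,0.6]'

```text
time: 22.28
eef_pos: [0.6127, 0.2459, 0.0757]
tcp_rot: [0.378, 0.926, -0.001, -0.002]
force: [-9.8, 0.6, 5.1]
grip_width: 0.0189
grasp_force: 39.8
```

```bash
python3 a.py
```

```text
[0.6127 0.2459 0.0757] ang 135.62 tilt [ 0.004 -0.004 -1.   ] [-9.8  0.6  5.1] [ 0.01  2.   -0.06] 0.0189 39.80859339237213 1.06 22.2833
```

Emit:
carry_out --travel '[[0,0,0],[0,0,0],[0,0,0],[0,0,0],[0,0,0],[0,0,0],[0,0,0],[0,0,0],[0,0,0],[0,0,0]]' --twist '[[0,0,-0.1],[0,0,-0.22],[0,0,-0.34],[0,0,-0.46],[0,0,-0.58],[0,0,-0.7],[0,0,-0.82],[0,0,-0.94],[0,0,-1.06],[0,0,-1.18]]' --jaw '[0.6,0.6,0.6,0.6,0.6,0.6,0.6,0.6,0.6,0.6]'

```text
time: 23.12
eef_pos: [0.6122, 0.2437, 0.0757]
tcp_rot: [-0.201, 0.98, -0.002, -0.003]
force: [-9.6, -4.6, 6.0]
grip_width: 0.0192
grasp_force: 40.0
```

Emit:
carry_out --travel '[[0,0,0],[0,0,0],[0,0,0],[0,0,0],[0,0,0]]' --twist '[[0,0,-0.1],[0,0,-0.15],[0,0,-0.15],[0,0,-0.15],[0,0,-0.15]]' --jaw '[0.6,0.6,0.6,0.6,0.6]'

```text
time: 23.53
eef_pos: [0.6124, 0.2434, 0.0757]
tcp_rot: [-0.271, 0.963, -0.002, -0.003]
force: [-10.3, -4.7, 5.9]
grip_width: 0.019
grasp_force: 40.0
```

```bash
python3 a.py
```

```text
[0.6124 0.2434 0.0757] ang 211.45 tilt [ 0.008 -0.001 -1.   ] [-10.3  -4.7   5.9] [-1.1   2.11  0.12] 0.019 39.952207803726196 -0.27 23.5333
```

Emit:
carry_out --travel '[[0,0,0],[0,0,0],[0,0,0],[0,0,0],[0,0,-4],[0,0,-8],[0,0,-12],[0,0,-15],[0,0,-15],[0,0,-15]]' --twist '[[0,0,0],[0,0,0],[0,0,0],[0,0,0],[0,0,0],[0,0,0],[0,0,0],[0,0,0],[0,0,0],[0,0,0]]' --jaw '[5,5,5,5,5,5,5,5,5,5]'

```text
time: 24.37
eef_pos: [0.6182, 0.2466, 0.229]
tcp_rot: [-0.271, 0.963, -0.0, 0.004]
force: [-0.2, -0.1, -0.9]
grip_width: 0.0501
grasp_force: 0.0
```

```bash
python3 a.py; python3 case.py c4 | grep -E "opening|dist 0.07"; python3 -c "
from h import *
print(tool([.585,-.13,.22]))"
```

```text
[0.6182 0.2466 0.229 ] ang 211.47 tilt [-0.008 -0.002 -1.   ] [-0.2 -0.1 -0.9] [-0.    0.   -0.02] 0.0501 0.0 -0.27 24.3667
circ [0.5865 0.3105] r 13.9 dist 0.071 ang 113.1
circ [0.6695 0.197 ] r 14.6 dist 0.0732 ang 318.8
circ [0.5395 0.25  ] r 18.2 dist 0.0751 ang 176.3
circ [0.5865 0.3105] r 19.3 dist 0.071 ang 113.1
circ [0.6695 0.197 ] r 19.3 dist 0.0732 ang 318.8
circ [0.584 0.176] r 21.2 dist 0.0756 ang 246.3
circ [0.5395 0.25  ] r 22.4 dist 0.0751 ang 176.3
circ [0.594 0.317] r 24.2 dist 0.0746 ang 105.9
circ [0.584 0.176] r 25.3 dist 0.0756 ang 246.3
circ [0.594 0.317] r 28.4 dist 0.0746 ang 105.9
circ [0.5415 0.238 ] r 29.5 dist 0.0733 ang 185.6
circ [0.677 0.284] r 30.4 dist 0.0736 ang 31.8
circ [0.54   0.2625] r 31.3 dist 0.0764 ang 166.9
circ [0.597  0.1715] r 31.5 dist 0.0757 ang 256.7
circ [0.536  0.2335] r 32.0 dist 0.0793 ang 188.5
opening outer 0.5383 0.2505 [65.53212738 65.82402802] 4.184916019439697
[ 22.33393239 -30.43417819   0.59521805]
```

The 34 mm tube is centred under the opening. Now fetch the 34 mm cylinder.

Emit:
carry_out --travel '[[2.2,-3.1,0],[4.5,-6.3,0],[6.8,-9.6,0],[9.1,-12.9,0],[11.4,-16.1,0],[13.7,-19.4,0],[16,-22.6,1],[18.3,-25.9,2],[20.6,-29.1,3],[22.9,-32.4,4]]' --twist '[[0,0,0.06],[0,0,0.12],[0,0,0.18],[0,0,0.24],[0,0,0.3],[0,0,0.36],[0,0,0.42],[0,0,0.48],[0,0,0.52],[0,0,0.55]]' --jaw '[5.5,5.5,5.5,5.5,5.5,5.5,5.5,5.5,5.5,5.5]'

```text
time: 25.25
eef_pos: [0.5876, -0.1513, 0.1824]
tcp_rot: [0.001, 1.0, 0.001, -0.002]
force: [-0.1, -0.1, 0.3]
grip_width: 0.0549
grasp_force: 0.0
```

```bash
python3 a.py; python3 -c "
from h import *
print(tool([.5866,-.2052,.15]))"
```

```text
[ 0.5876 -0.1513  0.1824] ang 179.85 tilt [ 0.003  0.001 -1.   ] [-0.1 -0.1  0.3] [ 0.05 -0.06  0.05] 0.0549 0.0 -0.36 25.25
[ 0.07178569 -5.39039218  3.23230953]
```

Emit:
carry_out --travel '[[0,-2.5,1],[0,-5,2],[0,-5.3,3.2],[0,-5.3,3.2],[0,-5.3,3.2],[0,-5.3,3.2],[0,-5.3,3.2],[0,-5.3,3.2]]' --twist '[[0,0,0],[0,0,0],[0,0,0],[0,0,0],[0,0,0],[0,0,0],[0,0,0],[0,0,0]]' --jaw '[5.5,5.5,5.5,5.5,5.5,5.5,5.5,5.5]'

```text
time: 25.92
eef_pos: [0.5899, -0.202, 0.154]
tcp_rot: [-0.0, 1.0, -0.0, 0.001]
force: [-0.7, 0.6, -0.8]
grip_width: 0.055
grasp_force: 0.0
```

```bash
python3 w.py s2; python3 a.py
```

```text
[ 0.5899 -0.2021  0.154 ] [-0.434  0.313 -0.12   1.136  0.    -0.435] 25.9667
w blob px [410. 130.] n 2643 top z 0.056 circ 0.5366 -0.1217 r 23.2 eqv d
w blob px [171. 207.] n 1040 top z 0.0601 circ 0.6145 -0.3417 r 39.5 eqv d
w blob px [328. 213.] n 1174 top z 0.0559 circ 0.6109 -0.1886 r 17.2 eqv d
w blob px [434. 368.] n 471 top z 0.0487 circ 0.7964 -0.0669 r 15.4 eqv d
w blob px [199. 388.] n 220 top z 0.06 circ 0.819 -0.3267 r 8.9 eqv d
w stand ((607.5890502929688, -117.22123718261719), (191.42181396484375, 190.61358642578125), 47.9451789855957) 0.029401714136733925
[ 0.5899 -0.2021  0.154 ] ang 180.04 tilt [-0.001 -0.    -1.   ] [ 0.  -0.   0.2] [-0.02  0.02  0.02] 0.0552 0.0 -0.43 25.9667
```

The stand has been knocked by about (+24, +17) mm. New positions: 34 mm at (0.611, -0.189), 46 mm at (0.537, -0.122).

Emit:
carry_out --travel '[[-1,0.7,0],[-2,1.35,1],[-2,1.35,4],[-2,1.35,7],[-2,1.35,8.5],[-2,1.35,8.5],[-2,1.35,8.5],[-2,1.35,8.5],[-2,1.35,8.5]]' --twist '[[0,0,0],[0,0,0],[0,0,0],[0,0,0],[0,0,0],[0,0,0],[0,0,0],[0,0,0],[0,0,0]]' --jaw '[5.5,5.5,5.5,5.5,5.5,5.5,5.5,5.5,5.5]'

```text
time: 26.72
eef_pos: [0.6112, -0.1899, 0.07]
tcp_rot: [0.0, 1.0, -0.001, 0.002]
force: [1.0, 0.0, 0.7]
grip_width: 0.0548
grasp_force: 0.0
```

```bash
python3 a.py; python3 -c "
from h import *
print(tool([.6105,-.1886,.0225]))"
```

```text
[ 0.6112 -0.1899  0.07  ] ang 179.97 tilt [-0.003 -0.001 -1.   ] [1.  0.  0.7] [ 0.06 -0.01 -0.02] 0.0548 0.0 -0.4 26.7167
[0.08905448 0.13933259 4.74668436]
```

Emit:
carry_out --travel '[[0,0.1,2],[0,0.1,4],[0,0.1,4.7],[0,0.1,4.7],[0,0.1,4.7],[0,0.1,4.7],[0,0.1,4.7],[0,0.1,4.7],[0,0.1,4.7],[0,0.1,4.7]]' --twist '[[0,0,0],[0,0,0],[0,0,0],[0,0,0],[0,0,0],[0,0,0],[0,0,0],[0,0,0],[0,0,0],[0,0,0]]' --jaw '[5.5,5.5,5.5,5.5,2.5,2.5,2.5,2.5,2.5,2.5]' --force 40

```text
time: 27.55
eef_pos: [0.6108, -0.1892, 0.0228]
tcp_rot: [0.0, 1.0, -0.001, 0.002]
force: [-0.8, -0.4, 6.1]
grip_width: 0.0329
grasp_force: 40.0
```

```bash
python3 a.py
```

```text
[ 0.6108 -0.1892  0.0228] ang 179.95 tilt [-0.003 -0.001 -1.   ] [-0.8 -0.4  6.1] [-0.01 -0.05  0.01] 0.0329 40.04142165184021 -0.4 27.55
```

Emit:
carry_out --travel '[[0,0,-1],[0,0,-3],[0,0,-6],[0,0,-10],[0,0,-13.8],[0,0,-13.8],[0,0,-13.8],[0,0,-13.8]]' --twist '[[0,0,0],[0,0,0],[0,0,0],[0,0,0],[0,0,0],[0,0,0],[0,0,0],[0,0,0]]' --jaw '[2.5,2.5,2.5,2.5,2.5,2.5,2.5,2.5]'

```text
time: 28.22
eef_pos: [0.609, -0.1883, 0.1592]
tcp_rot: [0.0, 1.0, 0.0, -0.0]
force: [-0.2, -0.2, -0.6]
grip_width: 0.0323
grasp_force: 39.9
```

```bash
python3 a.py; python3 -c "
from h import *
print(tool([.60,.25,.162]))"
```

```text
[ 0.609  -0.1883  0.1592] ang 179.96 tilt [ 0.  0. -1.] [-0.2 -0.2 -0.6] [ 0.02 -0.04 -0.03] 0.0323 39.87843453884125 -0.4 28.2167
[ 0.929039   43.83221625 -0.2693772 ]
```

Emit:
carry_out --travel '[[0.6,4,-1],[1.2,8,-1],[1.8,12,-1],[2.4,16,-1],[3,20,-1],[3.6,24,-1],[4.2,28,-1],[4.8,32,-1],[5.4,36,-1],[6,40,-1]]' --twist '[[0,0,0],[0,0,0],[0,0,0],[0,0,0],[0,0,0],[0,0,0],[0,0,0],[0,0,0],[0,0,0],[0,0,0]]' --jaw '[2.5,2.5,2.5,2.5,2.5,2.5,2.5,2.5,2.5,2.5]'

```text
time: 29.05
eef_pos: [0.547, 0.2129, 0.1666]
tcp_rot: [0.0, 1.0, -0.001, -0.002]
force: [1.3, -0.3, -0.2]
grip_width: 0.0328
grasp_force: 40.0
```

Emit:
carry_out --travel '[[0.4,2,0],[0.8,3.8,2],[0.8,3.8,4],[0.8,3.8,6],[0.8,3.8,7],[0.8,3.8,7],[0.8,3.8,7],[0.8,3.8,7],[0.8,3.8,7],[0.8,3.8,7]]' --twist '[[0,0,0],[0,0,0],[0,0,0],[0,0,0],[0,0,0],[0,0,0],[0,0,0],[0,0,0],[0,0,0],[0,0,0]]' --jaw '[2.5,2.5,2.5,2.5,2.5,2.5,2.5,2.5,2.5,2.5]'

```text
time: 29.88
eef_pos: [0.5429, 0.2496, 0.1005]
tcp_rot: [0.001, 1.0, 0.0, 0.001]
force: [-1.0, -0.5, 0.1]
grip_width: 0.0322
grasp_force: 40.0
```

```bash
python3 a.py; python3 held.py .017
```

```text
[0.5429 0.2496 0.1005] ang 179.93 tilt [-0.002  0.001 -1.   ] [-1.  -0.5  0.1] [-0.02  0.02  0.01] 0.0322 39.98004376888275 0.32 29.8833
top 3682 [0.5436 0.2496 0.1337] r 17.7 in tool mm [ -1.    0.  -33.3]
lowest seen 0.1004
y -8 x range -15.8 14.3 279
y -4 x range -17.5 16.1 318
y 0 x range -17.3 16.3 360
y 4 x range -17.2 16.1 330
y 8 x range -16.1 14.4 279
[0.5427 0.2496 0.1004]
```

Emit:
carry_out --travel '[[0.3,0,0],[0.48,0,0.4],[0.48,0,1],[0.48,0,1.4],[0.48,0,1.7],[0.48,0,2],[0.48,0,2.3],[0.48,0,2.3]]' --twist '[[0,0,0],[0,0,0],[0,0,0],[0,0,0],[0,0,0],[0,0,0],[0,0,0],[0,0,0]]' --jaw '[2.5,2.5,2.5,2.5,2.5,2.5,2.5,2.5]'

```text
time: 30.6
eef_pos: [0.5368, 0.2495, 0.0753]
tcp_rot: [0.0, 1.0, -0.0, -0.0]
force: [0.7, 0.5, -0.1]
grip_width: 0.0326
grasp_force: 40.0
```

```bash
python3 a.py
```

```text
[0.5368 0.2495 0.0753] ang 179.96 tilt [ 0.001 -0.    -1.   ] [ 0.7  0.5 -0.1] [ 0.11 -0.22  0.04] 0.0326 39.974579215049744 0.33 30.6
```

In, no contact force. Lower, release, rise.

Emit:
carry_out --travel '[[0,0,0.3],[0,0,0.6],[0,0,0.7],[0,0,0.7],[0,0,0.7],[0,0,0.7],[0,0,0.7],[0,0,-2],[0,0,-5],[0,0,-7]]' --twist '[[0,0,0],[0,0,0],[0,0,0],[0,0,0],[0,0,0],[0,0,0],[0,0,0],[0,0,0],[0,0,0],[0,0,0]]' --jaw '[2.5,2.5,2.5,2.5,5,5,5,5,5,5]'

```text
time: 31.43
eef_pos: [0.5373, 0.2497, 0.1482]
tcp_rot: [0.0, 1.0, 0.0, 0.001]
force: [1.2, 0.0, 0.1]
grip_width: 0.0497
grasp_force: 0.0
```

Emit:
carry_out --travel '[[0,0,0],[0,0,0],[0,0,0],[0,0,0],[0,0,0]]' --twist '[[0,0,0],[0,0,0],[0,0,0],[0,0,0],[0,0,0]]' --jaw '[0,0,0,0,0]'

```text
time: 31.85
eef_pos: [0.5356, 0.2491, 0.1445]
tcp_rot: [0.0, 1.0, -0.001, -0.001]
force: [-0.2, 0.4, 0.4]
grip_width: -0.0002
grasp_force: 0.0
```

```bash
python3 a.py; python3 top.py
```

```text
[0.5356 0.2491 0.1445] ang 179.95 tilt [ 0.003 -0.001 -1.   ] [-0.2  0.4  0.4] [ 0.08  0.   -0.  ] -0.0002 0.0 0.33 31.85
[(0.024, 104), (0.07, 110), (0.071, 656), (0.072, 1179), (0.073, 323)]
```

Top at 72 mm. A gentle confirming push, then up.

Emit:
carry_out --travel '[[-0.25,0,3],[-0.25,0,6],[-0.25,0,7.5],[-0.25,0,8.1],[-0.25,0,8.4],[-0.25,0,8.6],[-0.25,0,8.6]]' --twist '[[0,0,0],[0,0,0],[0,0,0],[0,0,0],[0,0,0],[0,0,0],[0,0,0]]' --jaw '[0,0,0,0,0,0,0]'

```text
time: 32.48
eef_pos: [0.5389, 0.2495, 0.061]
tcp_rot: [0.0, 1.0, -0.0, -0.001]
force: [0.2, -0.7, 0.2]
grip_width: 0.0001
grasp_force: 0.0
```

```bash
python3 a.py
```

```text
[0.5389 0.2495 0.061 ] ang 179.96 tilt [ 0.001 -0.    -1.   ] [ 0.2 -0.7  0.2] [ 0.03 -0.   -0.03] 0.0001 0.0 0.33 32.4833
```

Emit:
carry_out --travel '[[0,0,-2],[0,0,-5],[0,0,-8.7],[0,0,-8.7],[0,0,-8.7],[0,0,-8.7]]' --twist '[[0,0,0],[0,0,0],[0,0,0],[0,0,0],[0,0,0],[0,0,0]]' --jaw '[0,0,0,4,4,4]'

```text
time: 32.98
eef_pos: [0.5399, 0.2497, 0.1478]
tcp_rot: [0.0, 1.0, 0.0, 0.001]
force: [-0.5, 0.2, 0.4]
grip_width: 0.0359
grasp_force: 0.0
```

```bash
python3 a.py;python3 top.py; python3 -c "
from h import *
print(tool([.6140,.2450,.15]))"
```

```text
[0.5399 0.2497 0.1478] ang 179.95 tilt [-0.001  0.    -1.   ] [-0.5  0.2  0.4] [-0.02  0.04 -0.03] 0.0359 0.0 0.33 32.9833
[(0.023, 63), (0.024, 103), (0.07, 106), (0.071, 624), (0.072, 1179), (0.073, 334)]
[-7.50867648 -0.43326853 -0.34187602]
```

Emit:
carry_out --travel '[[-2,-0.1,0],[-4,-0.2,0],[-6,-0.3,0],[-7.5,-0.4,0],[-7.5,-0.4,0],[-7.5,-0.4,0],[-7.5,-0.4,0],[-7.5,-0.4,0],[-7.5,-0.4,0]]' --twist '[[0,0,-0.11],[0,0,-0.22],[0,0,-0.33],[0,0,-0.44],[0,0,-0.552],[0,0,-0.552],[0,0,-0.552],[0,0,-0.552],[0,0,-0.552]]' --jaw '[4,4,4,4,4,4,4,4,4]'

```text
time: 33.78
eef_pos: [0.6134, 0.2454, 0.1464]
tcp_rot: [-0.272, 0.962, 0.0, -0.001]
force: [0.5, -0.5, -0.7]
grip_width: 0.0399
grasp_force: 0.0
```

```bash
python3 a.py; python3 -c "
from h import *
print(tool([.6140,.2448,.0755]))"
```

```text
[0.6134 0.2454 0.1464] ang 211.51 tilt [ 0.001  0.    -1.   ] [ 0.5 -0.5 -0.7] [-0.03 -0.04 -0.03] 0.0399 0.0 -0.27 33.7833
[-0.03025079 -0.08646584  7.09206378]
```

Emit:
carry_out --travel '[[0,-0.1,2],[0,-0.1,4],[0,-0.1,6],[0,-0.1,7.1],[0,-0.1,7.1],[0,-0.1,7.1],[0,-0.1,7.1],[0,-0.1,7.1],[0,-0.1,7.1],[0,-0.1,7.1]]' --twist '[[0,0,0],[0,0,0],[0,0,0],[0,0,0],[0,0,0],[0,0,0],[0,0,0],[0,0,0],[0,0,0],[0,0,0]]' --jaw '[4,4,4,4,4,0.6,0.6,0.6,0.6,0.6]'

```text
time: 34.62
eef_pos: [0.6151, 0.245, 0.0771]
tcp_rot: [-0.272, 0.962, 0.0, 0.0]
force: [-2.2, 0.4, 1.3]
grip_width: 0.0185
grasp_force: 39.4
```

Emit:
carry_out --travel '[[0,0,0],[0,0,0],[0,0,0],[0,0,0],[0,0,0],[0,0,0],[0,0,0],[0,0,0],[0,0,0],[0,0,0]]' --twist '[[0,0,-0.1],[0,0,-0.22],[0,0,-0.34],[0,0,-0.46],[0,0,-0.58],[0,0,-0.7],[0,0,-0.82],[0,0,-0.94],[0,0,-1.06],[0,0,-1.18]]' --jaw '[0.6,0.6,0.6,0.6,0.6,0.6,0.6,0.6,0.6,0.6]'

```text
time: 35.45
eef_pos: [0.6139, 0.2456, 0.0771]
tcp_rot: [0.763, -0.646, -0.001, -0.0]
force: [-4.5, 2.2, 2.6]
grip_width: 0.0184
grasp_force: 39.7
```

```bash
python3 a.py
```

```text
[0.6139 0.2456 0.0771] ang 279.54 tilt [-0.002  0.001 -1.   ] [-4.5  2.2  2.6] [ 0.45  0.99 -0.08] 0.0184 39.73279058933258 -1.46 35.45
```

Emit:
carry_out --travel '[[0,0,0],[0,0,0],[0,0,0],[0,0,0],[0,0,0],[0,0,0]]' --twist '[[0,0,-0.08],[0,0,-0.08],[0,0,-0.08],[0,0,-0.08],[0,0,-0.08],[0,0,-0.08]]' --jaw '[0.6,0.6,0.6,5,5,5]'

```text
time: 35.95
eef_pos: [0.6161, 0.2445, 0.0768]
tcp_rot: [0.787, -0.617, 0.001, -0.001]
force: [0.0, -0.1, 0.1]
grip_width: 0.0494
grasp_force: 0.0
```

Emit:
carry_out --travel '[[0,0,0],[0,0,-4],[0,0,-8],[0,0,-12],[0,0,-15],[0,0,-15],[0,0,-15],[0,0,-15]]' --twist '[[0,0,0],[0,0,0],[0,0,0],[0,0,0],[0,0,0],[0,0,0],[0,0,0],[0,0,0]]' --jaw '[5,6.5,6.5,6.5,6.5,6.5,6.5,6.5]'

```text
time: 36.62
eef_pos: [0.6149, 0.2444, 0.2259]
tcp_rot: [0.787, -0.617, 0.0, 0.0]
force: [-0.0, -0.6, -1.1]
grip_width: 0.065
grasp_force: 0.0
```

```bash
python3 a.py; python3 case.py c5 | grep -E "opening|dist 0.07"; python3 -c "
from h import *
print(tool([.55,-.12,.18]))"
```

```text
[0.6149 0.2444 0.2259] ang 283.76 tilt [ 0. -0. -1.] [-0.  -0.6 -1.1] [-0.04  0.01  0.  ] 0.065 0.0 -1.53 36.6167
circ [0.6705 0.287 ] r 14.4 dist 0.07 ang 36.7
circ [0.679  0.2895] r 14.4 dist 0.0783 ang 34.4
circ [0.6755 0.2845] r 14.6 dist 0.0726 ang 32.7
circ [0.543  0.2365] r 14.7 dist 0.0719 ang 186.9
circ [0.6825 0.2805] r 15.1 dist 0.0767 ang 27.4
circ [0.5405 0.2405] r 17.2 dist 0.074 ang 183.6
circ [0.584  0.1765] r 18.2 dist 0.0751 ang 246.1
circ [0.679  0.2895] r 19.1 dist 0.0783 ang 34.4
circ [0.6755 0.2845] r 19.4 dist 0.0726 ang 32.7
circ [0.6705 0.287 ] r 20.1 dist 0.07 ang 36.7
circ [0.6825 0.2805] r 21.0 dist 0.0767 ang 27.4
circ [0.6695 0.1975] r 21.2 dist 0.0729 ang 319.1
circ [0.5865 0.1755] r 22.4 dist 0.0751 ang 248.2
circ [0.5405 0.2405] r 22.9 dist 0.074 ang 183.6
circ [0.6695 0.1975] r 25.3 dist 0.0729 ang 319.1
circ [0.544 0.257] r 25.5 dist 0.0714 ang 170.5
circ [0.5405 0.2485] r 25.9 dist 0.074 ang 177.4
circ [0.5375 0.251 ] r 29.4 dist 0.0771 ang 175.7
circ [0.5925 0.3165] r 30.4 dist 0.0746 ang 107.1
circ [0.544 0.257] r 31.1 dist 0.0714 ang 170.5
opening outer 0.5379 0.2503 [66.2545166  66.07355499] 4.049581527709961
[33.8499501  14.88653305  4.50458414]
```

Emit:
carry_out --travel '[[3.4,1.6,0],[6.8,3.2,0],[10.2,4.8,0],[13.6,6.4,0],[17,8,0],[20.4,9.7,0],[23.8,11.3,0],[27.2,12.9,0],[30.6,14.6,0],[33.7,16.2,0]]' --twist '[[0,0,0.12],[0,0,0.24],[0,0,0.36],[0,0,0.48],[0,0,0.6],[0,0,0.72],[0,0,0.84],[0,0,0.96],[0,0,1.08],[0,0,1.2]]' --jaw '[6.5,6.5,6.5,6.5,6.5,6.5,6.5,6.5,6.5,6.5]'

```text
time: 37.5
eef_pos: [0.5357, -0.1228, 0.2238]
tcp_rot: [-0.298, 0.955, 0.001, -0.002]
force: [0.7, -0.0, -0.2]
grip_width: 0.0651
grasp_force: 0.0
```

Emit:
carry_out --travel '[[0,0,1],[0,0,2],[0,0,3],[0,0,4],[0,0,5],[0,0,6],[0,0,6],[0,0,6],[0,0,6],[0,0,6]]' --twist '[[0,0,0.12],[0,0,0.24],[0,0,0.36],[0,0,0.48],[0,0,0.6],[0,0,0.611],[0,0,0.611],[0,0,0.611],[0,0,0.611],[0,0,0.611]]' --jaw '[6.5,6.5,6.5,6.5,6.5,6.5,6.5,6.5,6.5,6.5]'

```text
time: 38.33
eef_pos: [0.5383, -0.1213, 0.1666]
tcp_rot: [-0.001, 1.0, -0.0, 0.0]
force: [0.5, -0.4, 0.4]
grip_width: 0.0654
grasp_force: 0.0
```

```bash
python3 w.py s3; python3 a.py; python3 -c "
from h import *
print(tool([.5362,-.1217,.07]))"
```

```text
[ 0.5384 -0.1214  0.1668] [-0.339  0.181 -0.263  1.125 -0.    -0.34 ] 38.3833
w blob px [314. 185.] n 1997 top z 0.056 circ 0.5364 -0.1211 r 23.2 eqv d
w blob px [102. 252.] n 1293 top z 0.06 circ 0.6145 -0.3414 r 40.1 eqv d
w blob px [190. 398.] n 28 top z 0.0438 circ 0.8096 -0.2729 r 9.4 eqv d
w stand ((607.5706787109375, -117.43984985351562), (190.60789489746094, 190.96522521972656), 47.823516845703125) 0.02932957671455727
[ 0.5384 -0.1214  0.1668] ang 180.07 tilt [-0.001 -0.001 -1.   ] [0.6 0.2 0. ] [ 0.01 -0.05  0.05] 0.0651 0.0 -0.34 38.3833
[ 0.23029469 -0.02213008  9.68216502]
```

Emit:
carry_out --travel '[[0.2,0,3],[0.2,0,7],[0.2,0,10],[0.2,0,12],[0.2,0,13.5],[0.2,0,14.3],[0.2,0,14.3],[0.2,0,14.3],[0.2,0,14.3]]' --twist '[[0,0,0],[0,0,0],[0,0,0],[0,0,0],[0,0,0],[0,0,0],[0,0,0],[0,0,0],[0,0,0]]' --jaw '[6.5,6.5,6.5,6.5,6.5,6.5,6.5,6.5,6.5]'

```text
time: 39.13
eef_pos: [0.5373, -0.1218, 0.0246]
tcp_rot: [-0.0, 1.0, -0.0, 0.001]
force: [0.2, -0.4, -0.2]
grip_width: 0.0652
grasp_force: 0.0
```

Emit:
carry_out --travel '[[0,0,0],[0,0,0],[0,0,0],[0,0,0],[0,0,0]]' --twist '[[0,0,0],[0,0,0],[0,0,0],[0,0,0],[0,0,0]]' --jaw '[3.7,3.7,3.7,3.7,3.7]' --force 40

```text
time: 39.55
eef_pos: [0.5374, -0.1218, 0.0249]
tcp_rot: [-0.0, 1.0, -0.001, 0.002]
force: [-1.8, 0.2, 6.2]
grip_width: 0.0445
grasp_force: 41.0
```

```bash
python3 a.py
```

```text
[ 0.5374 -0.1218  0.0249] ang 180.02 tilt [-0.003 -0.001 -1.   ] [-1.8  0.2  6.2] [0.08 0.11 0.02] 0.0445 40.95530927181244 -0.34 39.55
```

Emit:
carry_out --travel '[[0,0,-1],[0,0,-3],[0,0,-6],[0,0,-10],[0,0,-14],[0,0,-14],[0,0,-14],[0,0,-14]]' --twist '[[0,0,0],[0,0,0],[0,0,0],[0,0,0],[0,0,0],[0,0,0],[0,0,0],[0,0,0]]' --jaw '[3.7,3.7,3.7,3.7,3.7,3.7,3.7,3.7]'

```text
time: 40.22
eef_pos: [0.5355, -0.1211, 0.1633]
tcp_rot: [-0.0, 1.0, -0.0, 0.0]
force: [0.1, -0.1, -0.5]
grip_width: 0.0446
grasp_force: 41.0
```

```bash
python3 a.py; python3 -c "
from h import *
print(tool([.539,.2497,.165]))"
```

```text
[ 0.5355 -0.1211  0.1633] ang 180.01 tilt [-0. -0. -1.] [ 0.1 -0.1 -0.5] [0.07 0.05 0.02] 0.0446 41.03329360485077 -0.34 40.2167
[-0.35874462 37.08472246 -0.17010931]
```

Emit:
carry_out --travel '[[0,3.5,-1],[0,7.4,-1],[0,11.3,-1],[0,15.2,-1],[-0.1,19.1,-1],[-0.2,23,-1],[-0.3,26.9,-1],[-0.35,30.8,-1],[-0.35,34.7,-1],[-0.35,37.1,0]]' --twist '[[0,0,0],[0,0,0],[0,0,0],[0,0,0],[0,0,0],[0,0,0],[0,0,0],[0,0,0],[0,0,0],[0,0,0]]' --jaw '[3.7,3.7,3.7,3.7,3.7,3.7,3.7,3.7,3.7,3.7]'

```text
time: 41.05
eef_pos: [0.5385, 0.2532, 0.1624]
tcp_rot: [-0.001, 1.0, 0.001, -0.0]
force: [0.9, 0.5, 0.1]
grip_width: 0.0448
grasp_force: 41.2
```

Emit:
carry_out --travel '[[0,0,2],[0,0,4],[0,0,6],[0,0,6],[0,0,6],[0,0,6],[0,0,6],[0,0,6]]' --twist '[[0,0,0],[0,0,0],[0,0,0],[0,0,0],[0,0,0],[0,0,0],[0,0,0],[0,0,0]]' --jaw '[3.7,3.7,3.7,3.7,3.7,3.7,3.7,3.7]'

```text
time: 41.72
eef_pos: [0.5403, 0.2499, 0.1045]
tcp_rot: [0.0, 1.0, 0.0, 0.001]
force: [0.1, -0.6, 0.4]
grip_width: 0.0448
grasp_force: 41.2
```

```bash
python3 a.py; python3 held.py .023
```

```text
[0.5403 0.2499 0.1045] ang 179.99 tilt [-0.002  0.001 -1.   ] [ 0.1 -0.6  0.4] [ 0.01  0.02 -0.  ] 0.0448 41.175405979156494 0.32 41.7167
top 6611 [0.5397 0.25   0.1357] r 23.5 in tool mm [  0.5   0.1 -31.2]
lowest seen 0.1045
y -8 x range -15.9 22.2 18
y -4 x range -16.5 23.0 15
y 0 x range -14.7 23.5 19
y 4 x range -18.7 17.1 18
y 8 x range -13.5 19.6 11
[0.5403 0.2499 0.1045]
```

Emit:
carry_out --travel '[[0.15,0,0],[0.15,0,0.4],[0.15,0,1],[0.15,0,1.4],[0.15,0,1.7],[0.15,0,2],[0.15,0,2.3],[0.15,0,2.4]]' --twist '[[0,0,0],[0,0,0],[0,0,0],[0,0,0],[0,0,0],[0,0,0],[0,0,0],[0,0,0]]' --jaw '[3.7,3.7,3.7,3.7,3.7,3.7,3.7,3.7]'

```text
time: 42.43
eef_pos: [0.5378, 0.2497, 0.0785]
tcp_rot: [-0.0, 1.0, -0.0, -0.0]
force: [0.3, 0.7, 0.3]
grip_width: 0.0444
grasp_force: 41.3
```

```bash
python3 a.py
```

```text
[0.5378 0.2497 0.0785] ang 180.01 tilt [ 0. -0. -1.] [0.3 0.7 0.3] [ 0.08 -0.24  0.04] 0.0444 41.31221294403076 0.33 42.4333
```

Emit:
carry_out --travel '[[0,0,0.3],[0,0,0.6],[0,0,0.9],[0,0,0.9],[0,0,0.9],[0,0,0.9],[0,0,0.9],[0,0,-2],[0,0,-5],[0,0,-7]]' --twist '[[0,0,0],[0,0,0],[0,0,0],[0,0,0],[0,0,0],[0,0,0],[0,0,0],[0,0,0],[0,0,0],[0,0,0]]' --jaw '[3.7,3.7,3.7,3.7,6.5,6.5,6.5,6.5,6.5,6.5]'

```text
time: 43.27
eef_pos: [0.5381, 0.25, 0.1513]
tcp_rot: [-0.0, 1.0, 0.0, 0.001]
force: [0.7, 0.2, 0.4]
grip_width: 0.065
grasp_force: 0.0
```

Emit:
carry_out --travel '[[0,0,0],[0,0,0],[0,0,0],[0,0,0],[0,0,0]]' --twist '[[0,0,0],[0,0,0],[0,0,0],[0,0,0],[0,0,0]]' --jaw '[0,0,0,0,0]'

```text
time: 43.68
eef_pos: [0.5364, 0.2493, 0.1474]
tcp_rot: [-0.0, 1.0, -0.001, -0.002]
force: [-0.6, -0.3, -0.1]
grip_width: 0.0043
grasp_force: 0.0
```

```bash
python3 a.py; python3 top.py
```

```text
[0.5364 0.2493 0.1474] ang 180.01 tilt [ 0.003 -0.001 -1.   ] [-0.6 -0.3 -0.1] [ 0.04 -0.    0.  ] 0.0043 0.0 0.33 43.6833
[(0.07, 123), (0.071, 877), (0.072, 1861), (0.073, 508)]
```

Emit:
carry_out --travel '[[-0.2,0,3],[-0.2,0,6],[-0.2,0,7.7],[-0.2,0,8.4],[-0.2,0,8.7],[-0.2,0,8.9],[-0.2,0,8.9]]' --twist '[[0,0,0],[0,0,0],[0,0,0],[0,0,0],[0,0,0],[0,0,0],[0,0,0]]' --jaw '[0,0,0,0,0,0,0]'

```text
time: 44.32
eef_pos: [0.5394, 0.2498, 0.0611]
tcp_rot: [-0.0, 1.0, 0.0, -0.0]
force: [0.2, 0.5, 0.2]
grip_width: 0.0
grasp_force: 0.0
```

Emit:
carry_out --travel '[[0,0,-2],[0,0,-5],[0,0,-8.8],[0,0,-8.8],[0,0,-8.8],[0,0,-8.8]]' --twist '[[0,0,0],[0,0,0],[0,0,0],[0,0,0],[0,0,0],[0,0,0]]' --jaw '[0,0,0,4,4,4]'

```text
time: 44.82
eef_pos: [0.5402, 0.2499, 0.1488]
tcp_rot: [-0.0, 1.0, 0.0, 0.001]
force: [-0.2, 0.2, -0.9]
grip_width: 0.0359
grasp_force: 0.0
```

```bash
python3 a.py;python3 top.py; python3 -c "
from h import *
print(tool([.6140,.2450,.15]))"
```

```text
[0.5402 0.2499 0.1488] ang 180.01 tilt [-0.001  0.    -1.   ] [-0.2  0.2 -0.9] [-0.04 -0.03  0.03] 0.0359 0.0 0.32 44.8167
[(0.07, 123), (0.071, 915), (0.072, 1798), (0.073, 522)]
[-7.4778812  -0.45967905 -0.24718541]
```

Emit:
carry_out --travel '[[-1,0,0],[-2,-0.1,0],[-3,-0.2,0],[-4,-0.3,0],[-5,-0.3,0],[-6,-0.4,0],[-7,-0.4,0],[-7.4,-0.45,0],[-7.4,-0.45,0],[-7.4,-0.45,0]]' --twist '[[0,0,0.12],[0,0,0.24],[0,0,0.36],[0,0,0.48],[0,0,0.6],[0,0,0.72],[0,0,0.84],[0,0,0.96],[0,0,1.08],[0,0,1.2]]' --jaw '[4,4,4,4,4,4,4,4,4,4]'

```text
time: 45.7
eef_pos: [0.6127, 0.2448, 0.1457]
tcp_rot: [0.567, 0.824, -0.002, -0.001]
force: [-0.5, 0.0, -0.1]
grip_width: 0.0406
grasp_force: 0.0
```

Emit:
carry_out --travel '[[0,0,0],[0,0,0],[0,0,2],[0,0,4],[0,0,6],[0,0,7.1],[0,0,7.1],[0,0,7.1]]' --twist '[[0,0,0.12],[0,0,0.133],[0,0,0.133],[0,0,0.133],[0,0,0.133],[0,0,0.133],[0,0,0.133],[0,0,0.133]]' --jaw '[4,4,4,4,4,4,4,4]'

```text
time: 46.37
eef_pos: [0.6127, 0.245, 0.0759]
tcp_rot: [0.618, 0.786, -0.001, -0.001]
force: [0.3, -0.5, 1.0]
grip_width: 0.0401
grasp_force: 0.0
```

```bash
python3 a.py
```

```text
[0.6127 0.245  0.0759] ang 103.7 tilt [-0.    -0.003 -1.   ] [ 0.3 -0.5  1. ] [ 0.07 -0.04  0.02] 0.0401 0.0 1.61 46.3667
```

Emit:
carry_out --travel '[[0,0,0],[0,0,0],[0,0,0],[0,0,0],[0,0,0],[0,0,0]]' --twist '[[0,0,0],[0,0,0],[0,0,0],[0,0,0],[0,0,0],[0,0,0]]' --jaw '[0.6,0.6,0.6,0.6,0.6,0.6]' --force 40

```text
time: 46.87
eef_pos: [0.6139, 0.2454, 0.0786]
tcp_rot: [0.618, 0.786, 0.0, 0.0]
force: [-2.8, -0.3, 6.5]
grip_width: 0.0179
grasp_force: 39.4
```

```bash
python3 a.py
```

```text
[0.6139 0.2454 0.0786] ang 103.65 tilt [ 0.     0.001 -1.   ] [-2.8 -0.3  6.5] [-0.22  0.87 -0.03] 0.0179 39.35502111911774 1.62 46.8667
```

Emit:
carry_out --travel '[[0,0,0],[0,0,0],[0,0,0],[0,0,0],[0,0,0],[0,0,0],[0,0,0],[0,0,0],[0,0,0],[0,0,0]]' --twist '[[0,0,-0.1],[0,0,-0.22],[0,0,-0.34],[0,0,-0.46],[0,0,-0.58],[0,0,-0.7],[0,0,-0.82],[0,0,-0.94],[0,0,-1.06],[0,0,-1.18]]' --jaw '[0.6,0.6,0.6,0.6,0.6,0.6,0.6,0.6,0.6,0.6]'

```text
time: 47.7
eef_pos: [0.6132, 0.2446, 0.0786]
tcp_rot: [0.074, 0.997, -0.001, -0.0]
force: [-5.4, -2.6, 7.8]
grip_width: 0.018
grasp_force: 39.6
```

Emit:
carry_out --travel '[[0,0,0],[0,0,0],[0,0,0],[0,0,0],[0,0,0],[0,0,0],[0,0,0]]' --twist '[[0,0,-0.077],[0,0,-0.077],[0,0,-0.077],[0,0,-0.077],[0,0,-0.077],[0,0,-0.077],[0,0,-0.077]]' --jaw '[0.6,0.6,0.6,5,5,5,5]'

```text
time: 48.28
eef_pos: [0.6143, 0.2454, 0.0772]
tcp_rot: [0.038, 0.999, 0.0, 0.0]
force: [0.1, -0.7, -0.1]
grip_width: 0.0502
grasp_force: 0.0
```

Emit:
carry_out --travel '[[0,0,-4],[0,0,-8],[0,0,-12],[0,0,-15],[0,0,-15],[0,0,-15],[0,0,-15],[0,0,-15]]' --twist '[[0,0,0],[0,0,0],[0,0,0],[0,0,0],[0,0,0],[0,0,0],[0,0,0],[0,0,0]]' --jaw '[6,6,6,6,6,6,6,6]'

```text
time: 48.95
eef_pos: [0.6126, 0.2449, 0.225]
tcp_rot: [0.038, 0.999, -0.001, -0.002]
force: [-0.2, -0.6, -0.6]
grip_width: 0.0597
grasp_force: 0.0
```

```bash
python3 a.py; python3 top.py; python3 case.py c6 | grep opening
```

```text
[0.6126 0.2449 0.225 ] ang 175.66 tilt [ 0.003 -0.001 -1.   ] [-0.2 -0.6 -0.6] [-0.01  0.01 -0.01] 0.0597 0.0 0.36 48.95
[(0.07, 61), (0.071, 640), (0.072, 1417), (0.073, 621), (0.074, 77)]
opening outer 0.5384 0.2503 [65.35797119 65.94895172] 4.236394882202148
```

View pics/c6.png

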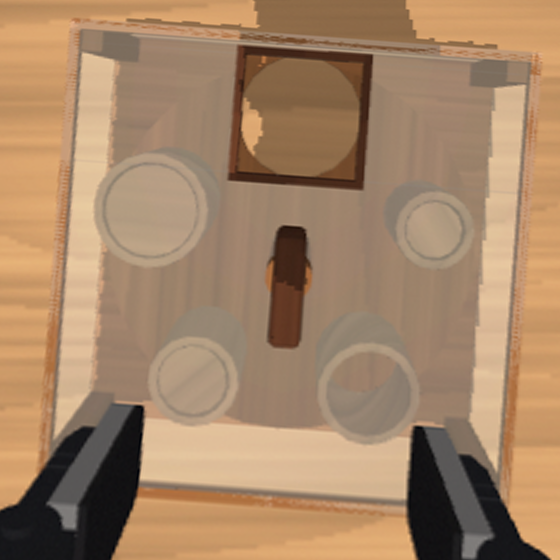

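View c6: the blank fills the opening at crop (300,117). The 46, 34 and 28 mm cylinders sit flush at (152,210), (193,380) and (433,230), and the 40 mm tube at (368,390) is empty as expected. The bead cube was still where it started when last measured, so I hand in.

```bash
python3 -c "
from bench import sign_off
print(sign_off())"
```

```text
the job is handed in; nothing more can be done
None
```

I put the 28, 34 and 46 mm cylinders in their own tubes with tops level with the rim, turned the blank in under the opening and left the bead cube untouched; the 40 mm cylinder was absent, and the job is handed in.

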